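# Find the heavy side of an exciter rotor on bench centres and hold it down

### The job

The closed steel rotor between the bench centres hides an off-centre weight, and nothing on its outside shows where; the centres are snugged up, so it stays wherever it is turned. Turn it to and fro by hand, feel from its pull which side is heavy, and bring the heavy side straight down under the shaft (15 degrees either way is close enough). Finish still gripping the rotor, holding it still like that so that it can be marked, and leave the other things on the bench where they lie.

Things in the scene. Friction and masses are not known exactly. Their poses are not given: they have to be found in the camera images.
- stand: bench centres, fixed to the bench: grey bed 92 mm (its x) by 300 mm (its y), 42 mm high, with two heads at y = +-65 to +-107 mm, tops 140 mm high, whose steel cones carry the rotor's shaft. Origin under the middle of the bed, z up. The rotor turns about a line parallel to the stand's y, 118 mm above its origin. At each head's +x side a clamp lever, 78 mm high, reaches to x = 61 mm
- rotor: closed steel drum, 130 mm diameter, 24 mm wide, with flat faces, smooth from 30 to 65 mm radius, to be gripped across the width from above; hub 38 mm diameter out to 22 mm either side of the middle, 16 mm shaft to 50 mm. Origin at its middle on the axis; its y is the axis of rotation, along the stand's y. It turns endlessly both ways and carries the hidden weight (see axis)
- axis (a point): point of the stand on the axis of rotation, in the middle of the rotor. The hidden weight sits fixed in the rotor, 28 mm off the axis in an unknown direction, at the start 40 degrees or more from straight down. Its pull about the axis peaks at 0.20 to 0.26 N m when it is level with the axis. The centres drag with 0.34 N m against motion either way, so the rotor stays where it is left
- index (a point): scribed line on the rim of the rotor, 65 mm off the axis, on the rotor's +z side; it shows how far the rotor has been turned and says nothing about where the heavy side is. At any one angle the effort felt turning one way and the other differs by the drag; their mean is the pull of the heavy side alone
- caliper: bystander: caliper 72 x 230 mm lying on the bench in front of the stand
- hex_key: bystander: hexagon key, 33 x 127 mm, 7 mm thick, lying to the right of the stand
- shaft_a: bystander: stepped steel shaft, 25 mm diameter, 141 mm long, lying in front of the stand to the right
- shaft_b: bystander: stepped steel shaft, 25 mm diameter, 138 mm long, beside the other one
- parts_bin: bystander: open bin 150 x 68 x 50 mm with small parts, right of the stand
- round_tin: bystander: round tin, 62 mm diameter, 27 mm high, behind the stand

How it is judged:
By the outcome, as a careful person would: the job done as asked, in the order asked, and still so for the second after the job is handed in, while the arm keeps its last pose, push and grip.
It also fails if it takes over 72 s, if anything falls off the work surface, if the arm or the gripper's body presses on something with over 40 N, if the wrist force passes 120 N, or if a joint passes its speed limit or range.

### The arm

A 6-joint arm with a two-finger parallel gripper is mounted at the origin on a cart in front of the work surface, level with it; the furniture and walls round the work are solid. World frame = base frame: x ahead of the robot, y to its left, z up, the work surface at z = 0. Lengths are in m, angles in rad, forces in N, time in s.
With the tool pointing down it reaches from about 0.3 to 0.775 m from the base axis. Payload 14.6 kg.
Tool frame: the origin (TCP) lies between the finger pads; the fingertips stand ctrl.tip_extent ahead of it and the grasp point (between the pads) lies 3 mm ahead of it (ctrl.tip_extent is the distance from the TCP to the fingertips, in m); z points along the fingers, y is the line along which they close (so a half turn about z gives the same grasp; the last joint's range is limited). The gripper opens to 94 mm and grips with 3 to 60 N. Pads are 16 mm wide; open, the fingers measure 119 mm over their backs; the gripper's body (75 mm by 177 mm) begins 78 mm behind the grasp point.
Start: joints at [1.199, 0.3, 1.521, -0, 1.321, -0.067], TCP at [0.165, 0.525, 0.227] pointing down, gripper open.
Joint ranges: [-3.03, 3.03], [-0.79, 2.21], [0.23, 2.52], [-1.04, 4.18], [0, 3.07], [-2.55, 2.55]. Speed limits (rad/s): [2.22, 2.22, 2.57, 3.14, 3.14, 3.14].

### API

Orientations are given as [roll, pitch, yaw] about the fixed x, y, z axes, in that order (R = Rz(yaw) Ry(pitch) Rx(roll)).
In Python, from station import ctrl gives the robot as it stands.
- The arm moves only by the shell command python3 shift.py 'ROWS' [OPENING] [FORCE]. ROWS is a JSON list of rows, 1 to 10 of them, each written [[dx, dy, dz], [rx, ry, rz]]: dx, dy, dz in shares of the most that a row can go, 1 being 50 mm, then a rotation vector rx, ry, rz in rad; each row shifts and turns the commanded pose from where the row before left it, along the tool's axes as they then stand; what a row does not reach is not made up. A row lasts 1/10 s, in which the tool goes at most 0.05 m and 0.15 rad, less where a joint would pass 70% of its speed; a pose out of reach is approached as far as the arm can. OPENING is the finger opening in m, set as the command begins (- or left out keeps the last). The fingers move at their own pace and stop on an object; FORCE is the grip in N (left out, the last holds). Time passes only in rows, so rows that do not move let the fingers close. It prints the time, the measured TCP pose, the force, the opening and the grip force at its end. Input that does not fit is refused with a message, and nothing moves.
- ctrl.get_obs(): the state, without advancing time (a new reading comes with each control period).
- ctrl.camera(name): name is "scene" or "top" or "wrist"; returns a dict with "pixels" (420x560x3 uint8, blue, green, red), "fx", "fy", "cx", "cy" (pixels), "k1" (the pictures are not rectified: a ray, as slopes to the right and down, at radius r is drawn at 1 + k1 r^2 times it, then the intrinsics apply), "extrinsics" (4x4, takes a point from camera to world coordinates). Camera axes: x right, y up, looking along -z (the intrinsics and any distortion apply to the point x, -y, -z); pixel columns grow to the right and rows downward; lengths in m; the calibration is good to about 2 mm. A picture is of the moment at which its call begins. There is no depth.
- ctrl.hand_in(): hands the job in; it is judged then, once.
The state is a dict: "time_s": time; "qpos": joint angles; "joint_vel": joint speeds; "tau": joint torques, N m; "ee_pos": TCP position; "eef_rot": TCP orientation; "force": force on the tool from outside, world axes, zero at the start; "moment": the same for the moment, N m; "grip_width": finger opening in m; "grip_force": force on a finger pad.
Only numpy, scipy, OpenCV 4.12 (cv2) and the standard library are available. Lean on these libraries where they do the work, as an engineer would, in place of code of your own. Each camera call takes 0.05 s, during which the arm holds its last target. There are 200 camera calls.

## Working session

There is one attempt and no reset: what is moved stays moved. The work goes in short steps, Python scripts to look and compute and a shell command to move; the robot and the scene stay as the last step left them, time stands still between calls to the robot, and variables do not carry over. Pictures are saved under pics/ and viewed, at most 10 in all, crops included, and the job is handed in when it is done.

```bash
ls; mkdir -p pics; python3 - <<'E'
from station import ctrl
import cv2
print(ctrl.get_obs(), ctrl.tip_extent)
for n in ("scene","top"):
    c=ctrl.camera(n); cv2.imwrite(f"pics/{n}0.png",c["pixels"]); print(n,c["fx"],c["fy"],c["cx"],c["cy"],c["k1"],c["extrinsics"])
E
```

```text
pics
shift.py
station.py
{'time_s': 0.0, 'qpos': array([ 1.19940300e+00,  3.00490613e-01,  1.52159916e+00,  3.11900815e-05,
        1.32069541e+00, -6.65857339e-02]), 'joint_vel': array([ 4.72457656e-04, -4.87258551e-04, -3.15389835e-03, -4.51837141e-04,
       -7.69717139e-04, -5.66335501e-05]), 'tau': array([ 3.54215872e-04, -5.31813455e+01, -3.52737665e+01,  7.08123785e-02,
        2.44895130e-02, -9.20111074e-05]), 'ee_pos': array([0.16495999, 0.52442422, 0.22686796]), 'eef_rot': array([-3.14040478e+00, -1.09490393e-04,  2.83677725e+00]), 'force': array([-0.09502251,  0.62021861,  1.10184991]), 'moment': array([-0.01346548, -0.03941918,  0.07270147]), 'grip_force': 0.0, 'grip_width': 0.09360750668778574} 0.022
scene 452.754683546455 452.754683546455 272.0314340208647 211.98945038332414 -0.06442882789341257 [[ 0.87107059  0.31369557 -0.37793003  0.17478815]
 [-0.49108363  0.5428809  -0.68126148 -0.76755795]
 [-0.00853771  0.77902209  0.62693835  0.78436296]
 [ 0.          0.          0.          1.        ]]
top 479.93585974960547 479.93585974960547 279.02171465675184 211.32684418866444 -0.01802413099384947 [[-0.00451758  0.98292958 -0.18392671  0.32255628]
 [-0.99997891 -0.00529867 -0.00375549 -0.03751414]
 [-0.00466595  0.18390587  0.98293279  1.37218584]
 [ 0.          0.          0.          1.        ]]
```
View pics/scene0.png

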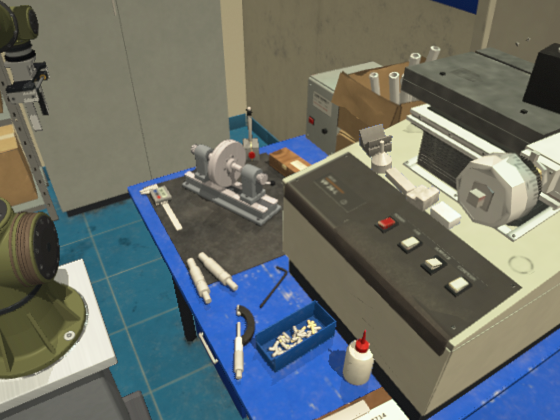

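View pics/top0.png

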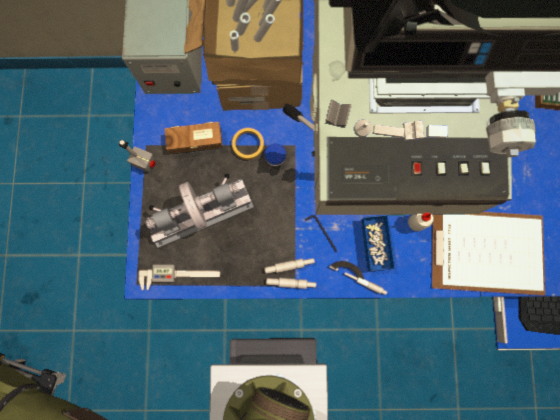

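The rotor is at about (189,205) in top and (228,163) in scene. The stand runs from about (153,240) to (250,195) in top. I'll zoom in on both.

```bash
python3 - <<'E'
import cv2,numpy as np
a=cv2.imread("pics/top0.png")[165:255,135:265]; b=cv2.imread("pics/scene0.png")[130:225,170:300]
a=cv2.resize(a,None,fx=6,fy=6,interpolation=cv2.INTER_CUBIC);b=cv2.resize(b,None,fx=6,fy=6,interpolation=cv2.INTER_CUBIC)
cv2.imwrite("pics/tc.png",a);cv2.imwrite("pics/sc.png",b)
E
```

View pics/tc.png

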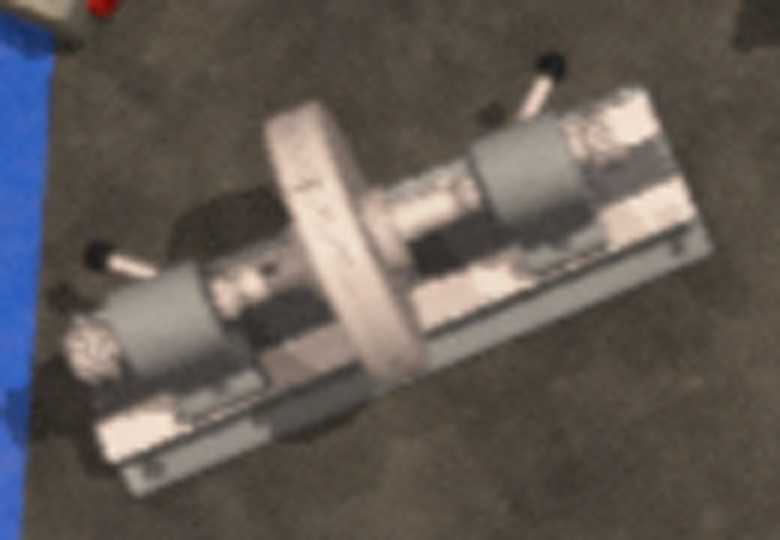

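View pics/sc.png

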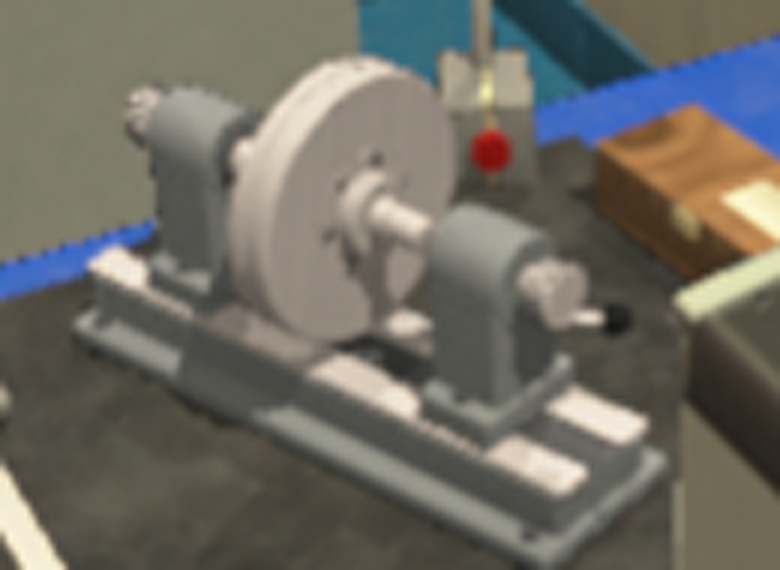

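Top crop: the drum is centred near (345,245). The near flange corners are (140,495) and (712,250), and the levers are on the far side, so stand +x points away from the robot. Scene crop: the same corners are (75,325) and (540,560), with the hub at about (365,207). I'll triangulate these.

```bash
cat > h.py <<'E'
import numpy as np,cv2
from station import ctrl
def ray(c,uv):
    K=np.array([[c["fx"],0,c["cx"]],[0,c["fy"],c["cy"]],[0,0,1]])
    p=cv2.undistortPoints(np.array([[uv]],float),K,np.array([c["k1"],0,0,0,0]))[0,0]
    E=np.array(c["extrinsics"]); d=E[:3,:3]@[p[0],-p[1],-1]; return E[:3,3],d/np.linalg.norm(d)
def tri(*rs):
    A=sum(np.eye(3)-np.outer(d,d) for o,d in rs);b=sum((np.eye(3)-np.outer(d,d))@o for o,d in rs)
    X=np.linalg.solve(A,b); return X,[float(np.linalg.norm(np.cross(X-o,d))) for o,d in rs]
def plane(r,z): return r[0]+r[1]*(z-r[0][2])/r[1][2]
def proj(c,X):
    E=np.array(c["extrinsics"]); p=E[:3,:3].T@(np.asarray(X)-E[:3,3]); s=np.array([p[0],-p[1]])/-p[2]
    s=s*(1+c["k1"]*(s@s)); return s*c["fx"]+[c["cx"],c["cy"]]
E
python3 - <<'E'
from h import *
T=ctrl.camera("top");S=ctrl.camera("scene")
t=lambda u,v:ray(T,(135+u/6-.4,165+v/6-.4)); s=lambda u,v:ray(S,(170+u/6-.4,130+v/6-.4))
P={}
for n,a,b in [("nl",(140,495),(75,325)),("nr",(712,250),(540,562)),("hub",(398,222),(368,205)),("leverR",(552,65),(617,318))]:
    P[n],e=tri(t(*a),s(*b)); print(n,P[n].round(4),e)
nl,nr=plane(t(140,495),.005),plane(t(712,250),.005)
print(nl,nr,np.linalg.norm(nl-nr))
y=(nl-nr)/np.linalg.norm(nl-nr);y[2]=0; x=np.array([y[1],-y[0],0]); o=(nl+nr)/2+.046*x;o[2]=0
print("stand",o,np.degrees(np.arctan2(x[1],x[0])))
for n in P: d=P[n]-o; print(n,d@x,d@y,d[2])
E
```

```text
nl [0.4734 0.3118 0.0188] [0.0011028724131228894, 0.0011028724131228983]
nr [0.5892 0.0426 0.0156] [0.0024860333295523437, 0.0024860333295522946]
hub [0.5783 0.1746 0.1313] [0.003862660795657599, 0.0038626607956574843]
leverR [0.667  0.1136 0.075 ] [0.0010170920734908413, 0.001017092073490807]
[0.47597987 0.31512242 0.005     ] [0.59374143 0.04245427 0.005     ] 0.2970112869136713
stand [0.57709048 0.19702682 0.        ] 23.358839128885695
nl -0.049730162486667256 0.14649783677565975 0.018822481262099015
nr -0.05008834384408668 -0.14658720699433206 0.01563822744940776
hub -0.007811991440858943 -0.021044121970958885 0.13130785481903887
leverR 0.049473512623388435 -0.11221715269818847 0.0750298416090586
```

The rows are not in the units I measure in: shifts go in shares of 50 mm. I convert before sending: -0.04 m is -0.8, -0.016 m is -0.32.

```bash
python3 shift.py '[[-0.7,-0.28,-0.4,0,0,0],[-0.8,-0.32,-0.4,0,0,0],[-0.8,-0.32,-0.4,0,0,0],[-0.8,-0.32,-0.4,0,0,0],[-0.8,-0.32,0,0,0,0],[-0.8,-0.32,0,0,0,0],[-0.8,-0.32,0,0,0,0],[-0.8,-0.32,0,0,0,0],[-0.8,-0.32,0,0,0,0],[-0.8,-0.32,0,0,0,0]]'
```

```text
refused: ROWS must be rows with the three-number parts in brackets of their own. Nothing was moved.
```

Refused on format, not on reach. It needs rows with the three-number parts in brackets of their own.

```bash
python3 shift.py '[[[-0.7,-0.28,-0.4],[0,0,0]],[[-0.8,-0.32,-0.4],[0,0,0]],[[-0.8,-0.32,-0.4],[0,0,0]],[[-0.8,-0.32,-0.4],[0,0,0]],[[-0.8,-0.32,0],[0,0,0]],[[-0.8,-0.32,0],[0,0,0]],[[-0.8,-0.32,0],[0,0,0]],[[-0.8,-0.32,0],[0,0,0]],[[-0.8,-0.32,0],[0,0,0]],[[-0.8,-0.32,0],[0,0,0]]]'
python3 shift.py '[[[-0.8,-0.32,0],[0,0,0]],[[-0.8,-0.32,0],[0,0,0]],[[0,0,0],[0,0,-0.143]],[[0,0,0],[0,0,-0.143]],[[0,0,0],[0,0,-0.143]],[[0,0,0],[0,0,-0.143]],[[0,0,0],[0,0,-0.143]],[[0,0,0],[0,0,0]]]' 0.06
python3 - <<'E'
from h import *
c=ctrl.camera("wrist");cv2.imwrite("pics/w1.png",c["pixels"]);print(c["extrinsics"]);print(ctrl.get_obs())
E
```

```text
time_s: 1.2
ee_pos: [0.4956, 0.254, 0.3074]
eef_rot: [-3.142, -0.0, 2.837]
force: [-0.2, 0.1, 0.3]
grip_width: 0.0942
grip_force: 0.0
time_s: 2.0
ee_pos: [0.5611, 0.2008, 0.3072]
eef_rot: [3.142, -0.0, -2.729]
force: [0.2, -0.1, -0.1]
grip_width: 0.0602
grip_force: 0.0
[[-3.99426769e-01 -8.92998840e-01 -2.07391725e-01  5.01761245e-01]
 [ 9.16765091e-01 -3.89033284e-01 -9.05255340e-02  1.73524463e-01]
 [ 1.56913169e-04 -2.26287815e-01  9.74060471e-01  4.65763168e-01]
 [ 0.00000000e+00  0.00000000e+00  0.00000000e+00  1.00000000e+00]]
{'time_s': 2.05, 'qpos': array([ 2.82319942e-01,  3.61148378e-01,  1.25724865e+00,  1.28201359e-05,
        1.52353936e+00, -1.69564298e+00]), 'joint_vel': array([-0.00016647, -0.00306796, -0.00123499, -0.0004934 ,  0.00074644,
        0.05552253]), 'tau': array([-2.36312969e-02, -5.84147894e+01, -3.70463562e+01, -3.11669230e-02,
        7.16284965e-02, -1.35557681e+00]), 'ee_pos': array([0.56110582, 0.20087069, 0.30725363]), 'eef_rot': array([ 3.14153714e+00, -3.39468497e-04, -2.73442665e+00]), 'force': array([ 0.35324526, -0.41890136,  0.35979327]), 'moment': array([0.0504128 , 0.01969443, 0.0015639 ]), 'grip_force': 0.0, 'grip_width': 0.06033298410998036}
```

View pics/w1.png

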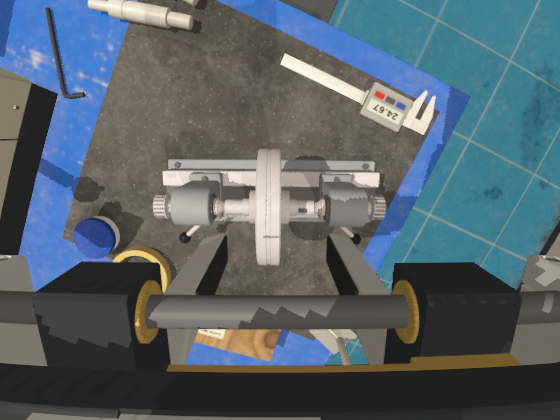

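The wrist view shows the rotor rim at columns 256–281 and rows 150–265, with the index scribe near (272,237). The shaft is at row ~208, and the heads are centred at columns ~193 and ~347. I'll measure the edges here and take a second view from another place to get the height.

```bash
python3 shift.py '[[[0.6,0,0],[0,0,0]],[[0.6,0,0],[0,0,0]],[[0,0,0],[0,0,0]],[[0,0,0],[0,0,0]]]'
python3 - <<'E'
from h import *
c=ctrl.camera("wrist");cv2.imwrite("pics/w2.png",c["pixels"]);print(c["fx"],c["cx"],c["cy"],c["k1"],c["extrinsics"].tolist(),ctrl.get_obs()["ee_pos"])
a=cv2.imread("pics/w1.png")[140:275,150:390];b=c["pixels"][140:320,150:390]
cv2.imwrite("pics/w12.png",cv2.resize(np.vstack([a,b]),None,fx=1.9,fy=1.9,interpolation=cv2.INTER_CUBIC)[:600])
E
```

```text
time_s: 2.45
ee_pos: [0.5062, 0.177, 0.3079]
eef_rot: [-3.141, 0.001, -2.735]
force: [-0.9, 0.1, 0.2]
grip_width: 0.0599
grip_force: 0.0
313.28400777058556 276.5392717152771 210.0588149714112 -0.06402868162926056 [[-0.39421028626192484, -0.8948926753707744, -0.20920169639137276, 0.4464773146347418], [0.919020266425458, -0.38386337970134177, -0.08972544579740374, 0.14990391420608504], [-1.0225977572314049e-05, -0.22763129242703062, 0.9737473977389763, 0.4663970604800437], [0.0, 0.0, 0.0, 1.0]] [0.5065178  0.17706153 0.30766461]
```

View pics/w12.png

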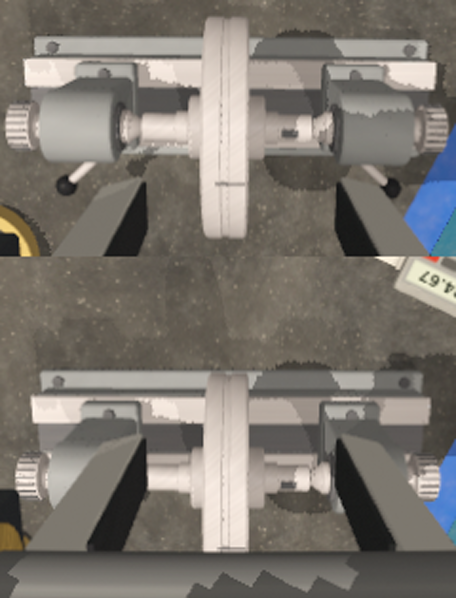

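View 1 has the hub centre at (226.5,126.5) in the crop and the index at (230,184). View 2 has them at (226.5,477) and (230,549).

```bash
python3 - <<'E'
from h import *
c2=ctrl.camera("wrist"); c1=dict(c2); c1["extrinsics"]=np.array([[-3.99426769e-01,-8.92998840e-01,-2.07391725e-01,5.01761245e-01],[9.16765091e-01,-3.89033284e-01,-9.05255340e-02,1.73524463e-01],[1.56913169e-04,-2.26287815e-01,9.74060471e-01,4.65763168e-01],[0,0,0,1]])
c2["extrinsics"]=np.array([[-0.39421028626192484,-0.8948926753707744,-0.20920169639137276,0.4464773146347418],[0.919020266425458,-0.38386337970134177,-0.08972544579740374,0.14990391420608504],[-1.02e-05,-0.22763129242703062,0.9737473977389763,0.4663970604800437],[0,0,0,1]])
r=lambda c,u,v:ray(c,(150+u/1.9-.25,140+v/1.9-.25))
R={}
for n,a,b in [("hub",(226.5,126.5),(226.5,477)),("index",(230,184),(230,549)),("shL",(175,127),(170,478)),("shR",(283,127),(283,479))]:
    R[n],e=tri(r(c1,*a),r(c2,*[b[0],b[1]])); print(n,R[n].round(4),e, plane(r(c1,*a),.118).round(4),plane(r(c2,*b),.118).round(4))
d=plane(r(c1,60,127),.118)-plane(r(c1,395,127),.118)
d=plane(r(c1,130,127),.118)-plane(r(c1,320,127),.118);print("yaw",np.degrees(np.arctan2(-d[0],d[1])))
for u,v in [(52,48),(410,48)]: print(plane(r(c1,u,v),.01))
E
```

```text
hub [0.5189 0.1786 0.3849] [0.000214172165649258, 0.00021417216564925163] [0.5753 0.1962 0.118 ] [0.7565 0.2717 0.118 ]
index [0.5237 0.1814 0.3939] [0.00018822952481184724, 0.0001882295248119544] [0.6075 0.2124 0.118 ] [0.8179 0.3003 0.118 ]
shL [0.5222 0.171  0.385 ] [0.0013404125204420291, 0.0013404125204420371] [0.5879 0.1681 0.118 ] [0.7735 0.2351 0.118 ]
shR [0.5155 0.1865 0.3854] [0.0005689164453119992, 0.0005689164453120229] [0.562  0.2273 0.118 ] [0.7424 0.3095 0.118 ]
yaw -156.4618750487994
[0.59488533 0.05624236 0.01      ]
[0.48542685 0.30769738 0.01      ]
```

I forgot the row offset of the stacked second crop, so I'll redo it with that fixed.

```bash
python3 - <<'E'
from h import *
c2=ctrl.camera("wrist"); c1=dict(c2); c1["extrinsics"]=np.array([[-3.99426769e-01,-8.92998840e-01,-2.07391725e-01,5.01761245e-01],[9.16765091e-01,-3.89033284e-01,-9.05255340e-02,1.73524463e-01],[1.56913169e-04,-2.26287815e-01,9.74060471e-01,4.65763168e-01],[0,0,0,1]])
r=lambda c,u,v:ray(c,(150+u/1.9-.25,140+v/1.9-.25))
x=np.array([np.cos(np.radians(23.5)),np.sin(np.radians(23.5)),0])
R={}
for n,a,b in [("hub",(226.5,126.5),(226.5,477)),("index",(230,184),(230,549)),("shL",(175,127),(170,478)),("shR",(283,127),(283,479))]:
    b=(b[0],b[1]-256.5)
    R[n],e=tri(r(c1,*a),r(c2,*b)); print(n,R[n].round(4),np.round(e,4), plane(r(c1,*a),.118).round(4),plane(r(c2,*b),.118).round(4))
d=R["index"]-R["hub"];print("index rel",d@x,d[2],np.linalg.norm(d))
o=ctrl.get_obs();print(o["ee_pos"],o["eef_rot"])
E
```

```text
hub [0.5746 0.1957 0.1215] [0.0003 0.0003] [0.5753 0.1962 0.118 ] [0.5761 0.1959 0.118 ]
index [0.5875 0.2047 0.1843] [0.0003 0.0003] [0.6075 0.2124 0.118 ] [0.6207 0.2172 0.118 ]
shL [0.587  0.1658 0.1246] [0.0024 0.0024] [0.5879 0.1681 0.118 ] [0.5906 0.1638 0.118 ]
shR [0.5601 0.2261 0.1281] [0.0004 0.0004] [0.562  0.2273 0.118 ] [0.5634 0.2287 0.118 ]
index rel 0.015358221119230128 0.06279688353193921 0.06472348053491873
[0.50666827 0.17713273 0.3072309 ] [ 3.14155538e+00 -2.21599753e-04 -2.73280131e+00]
```

```bash
cat > rd.py <<'E'
# averages readings (each camera call advances 0.05 s): torque on the tool about the stand axis line
import sys
from h import *
from scipy.spatial.transform import Rotation as Ro
C=np.array([.5755,.196,.118]);a=np.radians(23.45);X=np.array([np.cos(a),np.sin(a),0]);Y=np.array([-np.sin(a),np.cos(a),0])
def rd():
    o=ctrl.get_obs();R=Ro.from_euler("xyz",o["eef_rot"]).as_matrix()
    p=o["ee_pos"]-C;F=o["force"];M=o["moment"]
    tilt=np.degrees(np.arctan2(-R[:,2]@X,-R[2,2]))  # angle of tool about +Y from top, + toward +x
    pos=np.degrees(np.arctan2(p@X,p[2]))
    print(f"t {o['time_s']:.2f} tilt {tilt:.1f} pos {pos:.1f} r {np.hypot(p@X,p[2])*1e3:.1f} y {p@Y*1e3:.1f} F {F@X:.2f} {F@Y:.2f} {F[2]:.2f} My {M@Y:.3f} T {M@Y+np.cross(p,F)@Y:.3f} w {o['grip_width']*1e3:.1f} g {o['grip_force']:.0f}")
rd()
E
python3 rd.py; python3 shift.py '[[[0,0,0],[0,0.15,0]],[[0,0,0],[0,0.15,0]],[[0,0,0],[0,0.15,0]],[[0,0,0],[0,0.15,0]],[[0,0,0],[0,0,0]],[[0,0,0],[0,0,0]],[[0,0,0],[0,0,0]]]'>/dev/null;python3 rd.py; python3 shift.py '[[[-0.4,0,0],[0,-0.15,0]],[[-0.4,0,0],[0,-0.15,0]],[[-0.4,0,0],[0,-0.15,0]],[[-0.4,0,0],[0,-0.15,0]],[[0,0,0],[0,0,0]],[[0,0,0],[0,0,0]],[[0,0,0],[0,0,0]]]'>/dev/null;python3 rd.py
```

```text
t 2.60 tilt 0.0 pos -20.5 r 202.0 y 10.1 F 0.53 0.69 0.42 My 0.034 T 0.165 w 59.8 g 0
t 3.30 tilt 34.1 pos -20.5 r 203.3 y 10.1 F -0.72 -0.65 -0.19 My -0.211 T -0.361 w 59.8 g 0
t 4.00 tilt 0.1 pos 0.6 r 161.1 y 10.2 F -0.50 0.04 0.52 My 0.005 T -0.076 w 60.3 g 0
```

Scaled: 0.02 m is 0.4, 0.015 m is 0.3.

```bash
python3 shift.py '[[[0.02,-0.1,0.4],[0,0,0]],[[0.02,-0.1,0.4],[0,0,0]],[[0,0,0.4],[0,0,0]],[[0,0,0.4],[0,0,0]],[[0,0,0.3],[0,0,0]],[[0,0,0.22],[0,0,0]],[[0,0,0],[0,0,0]],[[0,0,0],[0,0,0]]]';python3 rd.py
python3 shift.py '[[[0,0,0],[0,0,0]],[[0,0,0],[0,0,0]],[[0,0,0],[0,0,0]],[[0,0,0],[0,0,0]],[[0,0,0],[0,0,0]],[[0,0,0],[0,0,0]]]' 0 20;python3 rd.py
```

```text
time_s: 4.8
ee_pos: [0.5758, 0.1963, 0.173]
eef_rot: [-3.142, -0.0, -2.731]
force: [-0.3, 0.5, 0.3]
grip_width: 0.0599
grip_force: 0.0
t 4.80 tilt 0.0 pos 0.4 r 55.0 y 0.2 F -0.05 0.53 0.32 My -0.015 T -0.018 w 59.9 g 0
time_s: 5.4
ee_pos: [0.575, 0.1976, 0.1727]
eef_rot: [3.139, 0.0, -2.731]
force: [-5.5, 9.6, 2.2]
grip_width: 0.0237
grip_force: 20.0
t 5.40 tilt -0.0 pos 0.2 r 54.7 y 1.7 F -1.23 10.97 2.18 My 0.062 T -0.006 w 23.7 g 20
```

Scaled: 0.0015 m is 0.03.

```bash
python3 shift.py '[[[0,0.03,0],[0,0,0]],[[0,0,0],[0,0,0]],[[0,0,0],[0,0,0]]]' 0 45 >/dev/null;python3 rd.py
python3 shift.py '[[[-0.044,0,0],[0,0.04,0]],[[-0.044,0,0],[0,0.04,0]],[[-0.044,0,0],[0,0.04,0]],[[-0.044,0,0],[0,0.04,0]],[[-0.044,0,0],[0,0.04,0]],[[-0.044,0,0],[0,0.04,0]]]' >/dev/null;python3 rd.py
python3 shift.py '[[[-0.044,0,0],[0,0.04,0]],[[-0.044,0,0],[0,0.04,0]],[[-0.044,0,0],[0,0.04,0]],[[-0.044,0,0],[0,0.04,0]]]' >/dev/null;python3 rd.py
```

```text
t 5.70 tilt -0.0 pos 0.2 r 54.7 y 1.8 F -0.89 2.51 2.10 My 0.113 T 0.064 w 23.8 g 45
t 6.30 tilt 13.9 pos 13.9 r 54.7 y 1.8 F -1.86 1.87 0.90 My 0.000 T -0.110 w 24.0 g 45
t 6.70 tilt 23.1 pos 23.1 r 54.8 y 1.7 F -2.16 1.37 -1.07 My -0.055 T -0.140 w 23.7 g 45
```

```bash

for i in 1 2; do python3 shift.py '[[[-0.044,0,0.001],[0,0.04,0]],[[-0.044,0,0.001],[0,0.04,0]],[[-0.044,0,0.001],[0,0.04,0]],[[-0.044,0,0.001],[0,0.04,0]]]' >/dev/null;python3 rd.py; done
for i in 1 2 3 4 5 6; do python3 shift.py '[[[0.044,0,0.001],[0,-0.04,0]],[[0.044,0,0.001],[0,-0.04,0]],[[0.044,0,0.001],[0,-0.04,0]],[[0.044,0,0.001],[0,-0.04,0]]]' >/dev/null;python3 rd.py; done
```

```text
t 7.10 tilt 32.2 pos 32.3 r 54.8 y 1.7 F -3.74 -0.23 0.73 My 0.048 T -0.147 w 23.7 g 45
t 7.50 tilt 41.4 pos 41.4 r 54.8 y 1.6 F -3.83 0.11 1.64 My 0.152 T -0.065 w 24.2 g 45
t 7.90 tilt 32.0 pos 32.8 r 54.0 y 1.7 F 1.68 -0.75 -5.61 My -1.041 T -0.801 w 23.6 g 45
t 8.30 tilt 22.8 pos 23.6 r 54.1 y 1.7 F 3.43 0.64 -6.54 My -1.216 T -0.905 w 23.5 g 45
t 8.70 tilt 13.6 pos 14.4 r 54.1 y 1.8 F 5.95 1.49 -7.30 My -1.397 T -0.988 w 23.7 g 45
t 9.10 tilt 4.5 pos 5.1 r 54.0 y 1.8 F 7.15 2.23 -8.76 My -1.614 T -1.187 w 23.8 g 45
t 9.50 tilt -4.7 pos -4.1 r 54.0 y 1.8 F 10.40 3.92 -11.24 My -1.794 T -1.277 w 23.9 g 45
t 9.90 tilt -13.9 pos -13.3 r 54.0 y 1.8 F 12.93 3.84 -11.84 My -1.967 T -1.433 w 23.8 g 45
```

The moment seems to be taken about the wrist sensor rather than the TCP. With drag known to be 0.34 either way, I can fit that lever arm from the reversals. I'll log raw wrenches and sample more densely.

```bash
cat > lg.py <<'E'
import sys,json
from rd import *
o=ctrl.get_obs(); s=int(sys.argv[1])
R=Ro.from_euler("xyz",o["eef_rot"]).as_matrix();p=o["ee_pos"]-C
th=np.arctan2(-R[:,2]@X,-R[2,2]); F=o["force"]
rad=np.array([p@X,p[2]])
open("log.txt","a").write(json.dumps([s,float(th),float(F@X),float(F@Y),float(F[2]),float(o["moment"]@Y),*map(float,rad)])+"\n")
E
python3 - <<'E'
import json
S="""1 13.9 -1.86 1.87 .90 0 54.7 13.9
1 23.1 -2.16 1.37 -1.07 -.055 54.8 23.1
1 32.2 -3.74 -.23 .73 .048 54.8 32.3
1 41.4 -3.83 .11 1.64 .152 54.8 41.4
-1 32 1.68 -.75 -5.61 -1.041 54 32.8
-1 22.8 3.43 .64 -6.54 -1.216 54.1 23.6
-1 13.6 5.95 1.49 -7.3 -1.397 54.1 14.4
-1 4.5 7.15 2.23 -8.76 -1.614 54 5.1
-1 -4.7 10.4 3.92 -11.24 -1.794 54 -4.1
-1 -13.9 12.93 3.84 -11.84 -1.967 54 -13.3"""
import numpy as np
with open("log.txt","w") as f:
    for l in S.split("\n"):
        v=[float(x) for x in l.split()];a=np.radians(v[7])
        f.write(json.dumps([int(v[0]),float(np.radians(v[1])),v[2],v[3],v[4],v[5],v[6]/1e3*np.sin(a),v[6]/1e3*np.cos(a)])+"\n")
E
python3 shift.py '[[[0.055,0,0.016],[0,-0.05,0]],[[0.055,0,0.016],[0,-0.05,0]]]' >/dev/null; python3 lg.py -1
python3 shift.py '[[[0.055,0,0.0014],[0,-0.05,0]],[[0.055,0,0.0014],[0,-0.05,0]]]' >/dev/null; python3 lg.py -1
python3 shift.py '[[[0.055,0,0.0014],[0,-0.05,0]],[[0.055,0,0.0014],[0,-0.05,0]]]' >/dev/null; python3 lg.py -1
python3 shift.py '[[[0.055,0,0.0014],[0,-0.05,0]],[[0.055,0,0.0014],[0,-0.05,0]]]' >/dev/null; python3 lg.py -1
python3 shift.py '[[[0.055,0,0.0014],[0,-0.05,0]],[[0.055,0,0.0014],[0,-0.05,0]]]' >/dev/null; python3 lg.py -1
python3 shift.py '[[[0.055,0,0.0014],[0,-0.05,0]],[[0.055,0,0.0014],[0,-0.05,0]]]' >/dev/null; python3 lg.py -1
```

```text
t 10.10 tilt -19.7 pos -18.8 r 53.9 y 1.8 F -2.41 6.08 8.11 My 0.093 T 0.111 w 23.8 g 45
t 10.30 tilt -25.4 pos -24.6 r 53.9 y 1.9 F 4.80 8.27 -0.14 My -0.657 T -0.425 w 23.9 g 45
t 10.50 tilt -31.2 pos -30.4 r 53.9 y 1.9 F 6.55 11.78 -0.11 My -0.901 T -0.599 w 23.9 g 45
t 10.70 tilt -36.9 pos -36.2 r 53.9 y 1.8 F 10.36 17.78 -2.01 My -1.322 T -0.935 w 23.5 g 45
t 10.90 tilt -42.6 pos -42.1 r 53.9 y 1.8 F 17.49 30.20 -0.52 My -2.478 T -1.798 w 24.0 g 45
t 11.10 tilt -46.8 pos -40.1 r 58.3 y 3.1 F 33.42 -92.22 -54.51 My 3.338 T 2.782 w 24.4 g 45
```

```bash
python3 - <<'E'
from h import *
o=ctrl.get_obs();print(o["qpos"].round(3),o["joint_vel"].round(2),o["eef_rot"],o["force"],o["tau"].round(1))
c=ctrl.camera("scene");cv2.imwrite("pics/s2.png",cv2.resize(c["pixels"][90:240,130:330],None,fx=3.8,fy=3.8,interpolation=cv2.INTER_CUBIC))
o=ctrl.get_obs();print(o["force"],o["qpos"].round(3),o["joint_vel"].round(2))
E
```

```text
[ 0.215  0.143  2.092  0.87   0.148 -2.552] [ 0.17 -0.16  0.1   0.11 -0.44 -0.18] [-3.13159602  0.81629011 -2.75744755] [ 67.36055944 -71.30275828 -54.50582101] [ 48.7 -66.  -33.5   5.5  15.9   0.3]
[ 40.88768951 -48.46721302 -31.49003456] [ 0.215  0.142  2.092  0.866  0.145 -2.555] [-0.02  0.   -0.02 -0.11  0.09  0.  ]
```

View pics/s2.png

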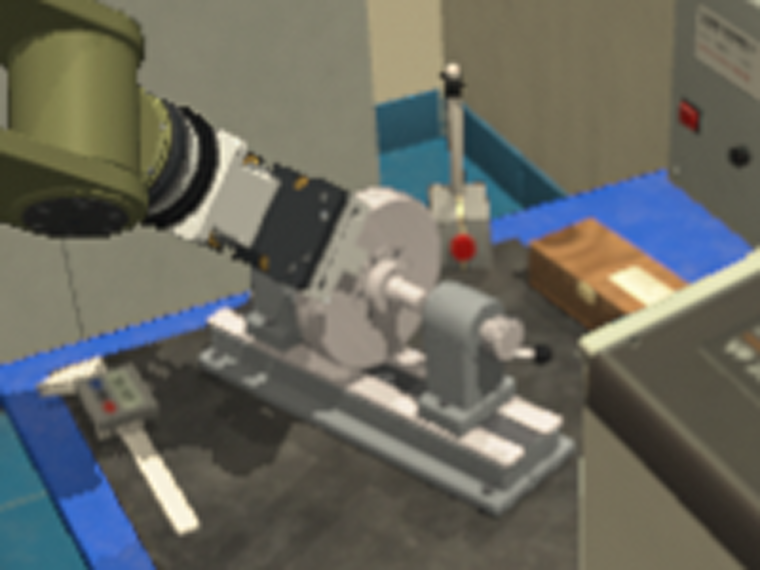

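The scene view shows the gripper tilted to about -45° beside the drum. The wrist is at its singularity (q5≈0) with q6 at its limit. The negative side is therefore limited to about -35°, so I'm backing out the same way.

```bash
sed -i '$d' log.txt
python3 shift.py '[[[-0.055,0,0.0014],[0,0.05,0]]]' 0.04; python3 rd.py
python3 shift.py '[[[-0.055,0,0],[0,0.05,0]],[[0,0,0],[0,0,0]],[[0,0,0],[0,0,0]]]'; python3 rd.py;  python3 -c "
from station import ctrl;print(ctrl.get_obs()['qpos'].round(3))"
```

```text
time_s: 11.25
ee_pos: [0.5404, 0.1863, 0.1647]
eef_rot: [-3.128, 0.783, -2.741]
force: [15.7, -21.1, -18.6]
grip_width: 0.0294
grip_force: 12.5
t 11.25 tilt -44.8 pos -37.7 r 59.0 y 5.1 F 6.00 -25.62 -18.55 My 1.775 T 1.385 w 29.4 g 13
time_s: 11.55
ee_pos: [0.5413, 0.1922, 0.1695]
eef_rot: [-3.134, 0.735, -2.735]
force: [6.7, -6.0, -0.0]
grip_width: 0.0399
grip_force: 4.3
t 11.55 tilt -42.1 pos -32.6 r 61.1 y 10.1 F 3.73 -8.17 -0.01 My 0.029 T 0.221 w 39.9 g 4
[ 0.229  0.143  2.029  0.438  0.264 -2.127]
```

Scaled: -0.05 m is -1, -0.03 m is -0.6.

```bash
python3 shift.py '[[[0,-0.08,-0.2],[0,0,0]],[[0,-0.08,-0.6],[0,0,0]],[[0,0,-1],[0,0.1,0]],[[0,0,-0.4],[0,0.15,0]],[[0,0,0],[0,0.15,0]],[[0,0,0],[0,0.15,0]],[[0,0,0],[0,0.15,0]],[[0,0,0],[0,0.035,0]],[[0,0,0],[0,0,0]],[[0,0,0],[0,0,0]]]' 0.06; python3 rd.py;  python3 - <<'E'
from h import *
print(ctrl.get_obs()['qpos'].round(3))
c=ctrl.camera("wrist");cv2.imwrite("pics/w3.png",c["pixels"]);print(c["extrinsics"].tolist())
E
```

```text
time_s: 12.55
ee_pos: [0.4782, 0.1588, 0.2502]
eef_rot: [-3.14, 0.007, -2.737]
force: [0.4, 0.2, 0.5]
grip_width: 0.0601
grip_force: 0.0
t 12.55 tilt -0.4 pos -38.2 r 168.3 y 4.6 F 0.46 -0.01 0.50 My 0.021 T 0.134 w 60.1 g 0
[ 0.248  0.175  1.622 -0.     1.337 -1.728]
[[-0.3924427838823689, -0.8941270465617499, -0.21569767264719492, 0.4174067534811119], [0.9197755128760299, -0.3818277609361099, -0.09066734192723923, 0.13166936787558225], [-0.0012912367290017113, -0.23397518155838035, 0.972241712293003, 0.4082344450381196], [0.0, 0.0, 0.0, 1.0]]
```

View pics/w3.png

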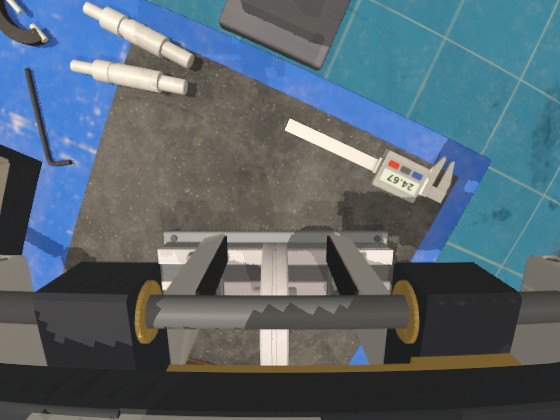

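The caliper, shafts and hex key are undisturbed. The index isn't visible because the gripper bar hides that part of the rim (columns 260–288). I'll move to the earlier viewpoint and find it numerically from the brightness along the rim.

Scaled: -0.003 m is -0.06, -0.02 m is -0.4.

```bash
python3 shift.py '[[[0,-0.06,-0.4],[0,0.007,0]],[[-0.4,0,-0.4],[0,0,0]],[[-0.4,0,-0.34],[0,0,0]],[[-0.4,0,0],[0,0,0]],[[-0.4,0,0],[0,0,0]],[[-0.26,0,0],[0,0,0]],[[0,0,0],[0,0,0]],[[0,0,0],[0,0,0]],[[0,0,0],[0,0,0]]]'>/dev/null; python3 rd.py; cat > idx.py <<'E'
from rd import *
c=ctrl.camera("wrist");g=cv2.cvtColor(c["pixels"],cv2.COLOR_BGR2GRAY).astype(float)
cv2.imwrite("pics/idx.png",c["pixels"])
Cr=C+.0017*Y; th=np.radians(np.arange(-75,75,.5))
P=[]
for t in th:
    v=[]
    for y in np.linspace(-.008,.008,9):
        u=proj(c,Cr+.065*(np.sin(t)*X+np.array([0,0,np.cos(t)]))+y*Y)
        v.append(cv2.getRectSubPix(g.astype(np.float32),(1,1),(float(u[0]),float(u[1])))[0,0])
    P.append(v)
P=np.array(P);m=np.median(P,1);b=cv2.medianBlur(m.astype(np.float32).reshape(-1,1),5)[:,0]
from scipy.ndimage import median_filter
d=m-median_filter(m,15)
for i in np.argsort(d)[:8]: print(np.degrees(th[i]),d[i].round(1),m[i])
E
python3 idx.py
```

```text
t 13.50 tilt 0.0 pos -3.5 r 190.1 y 0.6 F -0.78 -0.21 -0.01 My 0.012 T -0.135 w 60.0 g 0
t 13.50 tilt 0.0 pos -3.5 r 190.1 y 0.6 F -0.78 -0.21 -0.01 My 0.012 T -0.135 w 60.0 g 0
-28.500000000000004 -53.6 158.53432
-28.0 -48.1 163.9918
-29.000000000000004 -46.6 165.56671
-27.5 -28.2 184.84526
-29.500000000000004 -20.1 191.36095
-29.999999999999996 -5.8 205.30661
-27.0 -4.6 208.39273
-75.0 -3.1 149.33276
```

Scaled: 0.0011 m is 0.022, 0.02 m is 0.4.

```bash
python3 shift.py '[[[-0.12,0.022,0.4],[0,0,0]],[[-0.112,0,0.4],[0,0,0]],[[0,0,0.4],[0,0,0]],[[0,0,0.4],[0,0,0]],[[0,0,0.4],[0,0,0]],[[0,0,0.4],[0,0,0]],[[0,0,0.294],[0,0,0]],[[0,0,0],[0,0,0]],[[0,0,0],[0,0,0]]]' >/dev/null; python3 rd.py
python3 shift.py '[[[0,0,0],[0,0,0]],[[0,0,0],[0,0,0]],[[0,0,0],[0,0,0]],[[0,0,0],[0,0,0]],[[0,0,0],[0,0,0]],[[0,0,0],[0,0,0]]]' 0 45 >/dev/null;python3 rd.py; mv log.txt log1.txt
python3 shift.py '[[[0.055,0,0.0014],[0,-0.05,0]],[[0.055,0,0.0014],[0,-0.05,0]],[[0.055,0,0.0014],[0,-0.05,0]],[[0.055,0,0.0014],[0,-0.05,0]]]' >/dev/null; python3 lg.py -1
python3 shift.py '[[[0.055,0,0.0014],[0,-0.05,0]],[[0.055,0,0.0014],[0,-0.05,0]]]' >/dev/null; python3 lg.py -1
python3 shift.py '[[[0.055,0,0.0014],[0,-0.05,0]],[[0.055,0,0.0014],[0,-0.05,0]]]' >/dev/null; python3 lg.py -1
```

```text
t 14.45 tilt 0.0 pos 0.8 r 55.4 y 1.0 F -0.74 0.43 1.72 My -0.017 T -0.059 w 59.8 g 0
t 15.05 tilt 0.0 pos 0.7 r 54.7 y 1.8 F -0.72 5.84 1.53 My 0.045 T 0.004 w 23.4 g 45
t 15.45 tilt -11.5 pos -10.9 r 54.7 y 1.9 F 2.24 5.67 -0.82 My -0.185 T -0.073 w 23.5 g 45
t 15.65 tilt -17.3 pos -16.6 r 54.7 y 1.9 F 2.23 6.36 -1.92 My -0.261 T -0.174 w 23.9 g 45
t 15.85 tilt -23.0 pos -22.4 r 54.7 y 1.9 F 4.73 8.94 -2.14 My -0.311 T -0.116 w 24.2 g 45
```

The rows are not in the units I measure in: shifts go in shares of 50 mm. I convert before sending: -0.00275 m is -0.055, 0.00007 m is 0.0014.

```bash
python3 shift.py '[[[-0.055,0,0.0014],[0,0.05,0]],[[-0.055,0,0.0014],[0,0.05,0]],[[-0.055,0,0.0014],[0,0.05,0]]]' >/dev/null; python3 lg.py 1
python3 shift.py '[[[-0.055,0,0.0014],[0,0.05,0]],[[-0.055,0,0.0014],[0,0.05,0]]]' >/dev/null; python3 lg.py 1
python3 shift.py '[[[-0.055,0,0.0014],[0,0.05,0]],[[-0.055,0,0.0014],[0,0.05,0]]]' >/dev/null; python3 lg.py 1
python3 shift.py '[[[-0.055,0,0.0014],[0,0.05,0]],[[-0.055,0,0.0014],[0,0.05,0]]]' >/dev/null; python3 lg.py 1
python3 shift.py '[[[-0.055,0,0.0014],[0,0.05,0]],[[-0.055,0,0.0014],[0,0.05,0]]]' >/dev/null; python3 lg.py 1
python3 shift.py '[[[-0.055,0,0.0014],[0,0.05,0]],[[-0.055,0,0.0014],[0,0.05,0]]]' >/dev/null; python3 lg.py 1
python3 -c "
from station import ctrl;print(ctrl.get_obs()['qpos'].round(3))"
```

```text
t 16.15 tilt -14.1 pos -14.5 r 54.6 y 1.9 F -5.86 6.35 1.83 My 0.837 T 0.552 w 23.6 g 45
t 16.35 tilt -8.3 pos -8.7 r 54.6 y 1.8 F -6.96 4.77 2.27 My 1.067 T 0.711 w 23.7 g 45
t 16.55 tilt -2.6 pos -2.9 r 54.6 y 1.8 F -7.86 4.73 2.94 My 1.143 T 0.722 w 23.6 g 45
t 16.75 tilt 3.2 pos 2.8 r 54.6 y 1.8 F -7.45 5.53 2.65 My 1.242 T 0.829 w 23.6 g 45
t 16.95 tilt 8.9 pos 8.6 r 54.7 y 1.8 F -8.28 4.46 2.17 My 1.297 T 0.832 w 23.8 g 45
t 17.15 tilt 14.7 pos 14.3 r 54.7 y 1.7 F -8.14 4.54 3.94 My 1.383 T 0.899 w 23.8 g 45
[ 0.287  0.654  1.157 -0.032  1.584 -1.684]
```

```bash
python3 shift.py '[[[-0.055,0,0.0014],[0,0.05,0]],[[-0.055,0,0.0014],[0,0.05,0]]]' >/dev/null; python3 lg.py 1
python3 shift.py '[[[-0.055,0,0.0014],[0,0.05,0]],[[-0.055,0,0.0014],[0,0.05,0]]]' >/dev/null; python3 lg.py 1
python3 shift.py '[[[-0.055,0,0.0014],[0,0.05,0]],[[-0.055,0,0.0014],[0,0.05,0]]]' >/dev/null; python3 lg.py 1
python3 shift.py '[[[-0.055,0,0.0014],[0,0.05,0]],[[-0.055,0,0.0014],[0,0.05,0]]]' >/dev/null; python3 lg.py 1
python3 shift.py '[[[-0.055,0,0.0014],[0,0.05,0]],[[-0.055,0,0.0014],[0,0.05,0]]]' >/dev/null; python3 lg.py 1
python3 shift.py '[[[-0.055,0,0.0014],[0,0.05,0]],[[-0.055,0,0.0014],[0,0.05,0]]]' >/dev/null; python3 lg.py 1
python3 -c "
from station import ctrl;print(ctrl.get_obs()['qpos'].round(3))"
```

```text
t 17.35 tilt 20.4 pos 20.0 r 54.7 y 1.7 F -8.13 4.55 3.43 My 1.444 T 0.962 w 23.6 g 45
t 17.55 tilt 26.1 pos 25.8 r 54.7 y 1.7 F -9.41 5.35 2.99 My 1.509 T 0.975 w 23.7 g 45
t 17.75 tilt 31.9 pos 31.6 r 54.7 y 1.6 F -10.99 5.73 3.24 My 1.616 T 1.011 w 23.8 g 45
t 17.95 tilt 37.6 pos 37.3 r 54.7 y 1.6 F -10.74 5.20 3.47 My 1.669 T 1.087 w 23.8 g 45
t 18.15 tilt 43.4 pos 43.1 r 54.7 y 1.6 F -12.00 4.79 4.10 My 1.802 T 1.169 w 23.4 g 45
t 18.35 tilt 49.1 pos 48.8 r 54.7 y 1.5 F -11.99 4.47 4.13 My 1.888 T 1.286 w 23.8 g 45
[ 0.308  1.176  0.455 -0.105  2.363 -1.707]
```

Scaled: 0.00275 m is 0.055, 0.00007 m is 0.0014.

```bash
python3 shift.py '[[[0.055,0,0.0014],[0,-0.05,0]],[[0.055,0,0.0014],[0,-0.05,0]],[[0.055,0,0.0014],[0,-0.05,0]]]' >/dev/null; python3 lg.py -1
python3 shift.py '[[[0.055,0,0.0014],[0,-0.05,0]],[[0.055,0,0.0014],[0,-0.05,0]]]' >/dev/null; python3 lg.py -1
python3 shift.py '[[[0.055,0,0.0014],[0,-0.05,0]],[[0.055,0,0.0014],[0,-0.05,0]]]' >/dev/null; python3 lg.py -1
python3 shift.py '[[[0.055,0,0.0014],[0,-0.05,0]],[[0.055,0,0.0014],[0,-0.05,0]]]' >/dev/null; python3 lg.py -1
python3 shift.py '[[[0.055,0,0.0014],[0,-0.05,0]],[[0.055,0,0.0014],[0,-0.05,0]]]' >/dev/null; python3 lg.py -1
python3 shift.py '[[[0.055,0,0.0014],[0,-0.05,0]],[[0.055,0,0.0014],[0,-0.05,0]]]' >/dev/null; python3 lg.py -1
python3 shift.py '[[[0.055,0,0.0014],[0,-0.05,0]],[[0.055,0,0.0014],[0,-0.05,0]]]' >/dev/null; python3 lg.py -1
python3 shift.py '[[[0.055,0,0.0014],[0,-0.05,0]],[[0.055,0,0.0014],[0,-0.05,0]]]' >/dev/null; python3 lg.py -1
python3 shift.py '[[[0.055,0,0.0014],[0,-0.05,0]],[[0.055,0,0.0014],[0,-0.05,0]]]' >/dev/null; python3 lg.py -1
python3 shift.py '[[[0.055,0,0.0014],[0,-0.05,0]],[[0.055,0,0.0014],[0,-0.05,0]]]' >/dev/null; python3 lg.py -1
cat > fit.py <<'E'
import json,numpy as np
from scipy.optimize import least_squares
def load(f,off): return [[*json.loads(l),off] for l in open(f)]
def run(d,name):
    d=np.array(d);s,th,Fx,Fy,Fz,My,x,z,off=d.T;psi=th+np.radians(off)
    Ft=Fx*np.cos(th)-Fz*np.sin(th); T0=My+z*Fx-x*Fz
    # T0 + L*Ft = -s*D + a sin psi + b cos psi + c
    f=lambda q:T0+q[0]*Ft+s*.34-q[1]*np.sin(psi)-q[2]*np.cos(psi)
    for fix in (None,.1,.15,.2):
        g=f if fix is None else (lambda q:f([fix,q[1],q[2]]))
        r=least_squares(g,[.15,.1,.1],loss="soft_l1",f_scale=.1);q=r.x
        # P=A sin(psi+beta): a=A cos b, b=A sin b ; heavy down: psi+beta=180
        print(name,fix,"L",q[0].round(3),"A",np.hypot(q[1],q[2]).round(3),"down at index",(180-np.degrees(np.arctan2(q[2],q[1]))).round(1),"rms",g(q).std().round(3),np.round(g(q),2) if fix is None else "")
if __name__=="__main__":
    a=load("log1.txt",13.8);b=load("log.txt",-28.5)
    run(a[:-5],"1");run(b,"2");run(a[:-5]+b,"all")
E
python3 fit.py
```

```text
t 18.65 tilt 40.2 pos 42.5 r 52.7 y 1.6 F -2.01 4.91 -15.18 My -1.964 T -1.502 w 23.9 g 45
t 18.85 tilt 34.4 pos 36.6 r 52.7 y 1.6 F 2.11 5.32 -16.33 My -2.435 T -1.833 w 23.5 g 45
t 19.05 tilt 28.6 pos 30.8 r 52.7 y 1.6 F 4.19 4.34 -16.75 My -2.820 T -2.178 w 23.9 g 45
t 19.25 tilt 22.9 pos 25.0 r 52.7 y 1.7 F 6.99 4.18 -18.33 My -3.117 T -2.375 w 23.8 g 45
t 19.45 tilt 17.1 pos 19.1 r 52.7 y 1.7 F 9.40 3.39 -18.25 My -3.277 T -2.494 w 23.2 g 45
t 19.65 tilt 11.3 pos 13.3 r 52.7 y 1.7 F 13.75 4.33 -20.14 My -3.704 T -2.755 w 23.8 g 45
t 19.85 tilt 5.6 pos 7.5 r 52.7 y 1.8 F 13.20 4.21 -20.06 My -3.436 T -2.609 w 23.9 g 45
t 20.05 tilt -0.2 pos 1.5 r 52.7 y 1.8 F 17.17 4.56 -21.33 My -3.483 T -2.549 w 23.7 g 45
t 20.25 tilt -5.9 pos -4.5 r 52.7 y 1.8 F 18.90 4.95 -23.40 My -3.446 T -2.549 w 23.5 g 45
t 20.45 tilt -11.6 pos -10.5 r 52.7 y 1.8 F 21.00 5.79 -23.30 My -3.302 T -2.437 w 23.7 g 45
1 None L 0.178 A 0.566 down at index 11.0 rms 0.102 [ 0.03  0.17 -0.12 -0.04 -0.03  0.02  0.17 -0.06  0.05 -0.15]
1 0.1 L 0.15 A 0.888 down at index 243.6 rms 0.278 
1 0.15 L 0.15 A 0.317 down at
[... 167 characters left out ...]
06 -0.05 -0.    0.11 -0.   -0.15
  0.02 -0.02  0.21  0.    0.1  -0.15 -0.06 -0.09  0.14 -0.16  0.2   0.03
  0.  ]
2 0.1 L 0.15 A 0.535 down at index 161.3 rms 0.779 
2 0.15 L 0.15 A 0.323 down at index 293.7 rms 0.247 
2 0.2 L 0.15 A 0.666 down at index 318.7 rms 0.331 
all None L 0.168 A 0.343 down at index 303.1 rms 0.144 [ 0.23  0.28 -0.07 -0.07 -0.07  0.05  0.27  0.11  0.28  0.14  0.03 -0.19
  0.16  0.1   0.07 -0.08  0.08 -0.05 -0.01  0.08 -0.04 -0.2  -0.04 -0.1
  0.12 -0.14 -0.03 -0.27 -0.18 -0.19  0.05 -0.23  0.14 -0.01 -0.02]
all 0.1 L 0.15 A 0.435 down at index 277.6 rms 0.671 
all 0.15 L 0.15 A 0.316 down at index 296.8 rms 0.226 
all 0.2 L 0.15 A 0.245 down at index 317.7 rms 0.342
```

```bash
cat > fit2.py <<'E'
from fit import *
import sys
def run2(d,name):
    d=np.array(d);s,th,Fx,Fy,Fz,My,x,z,off=d.T;psi=th+np.radians(off)
    Ft=Fx*np.cos(th)-Fz*np.sin(th); T0=My+z*Fx-x*Fz; Fr=Fx*np.sin(th)+Fz*np.cos(th)
    def res(q): return T0+q[0]*Ft+q[3]*Fx-q[4]*Fz+q[5]*Fr+s*.34-q[1]*np.sin(psi+q[2])
    def cost(q): return np.r_[res(q)/.12,(q[1]-.23)/.02,q[3]/.002,q[4]/.002,q[5]/.004,(q[0]-.17)/.02]
    best=[]
    for b in np.radians(np.arange(0,360,15)):
        # fix beta
        r=least_squares(lambda q:cost([q[0],q[1],b,q[2],q[3],q[4]]),[.17,.23,0,0,0]);best.append((round(2*r.cost,1),int(round(180-np.degrees(b)))%360,r.x.round(4).tolist()))
    best.sort();print(name,len(d));[print("  chi2",*b) for b in best[:7]]
a=load("log1.txt",13.8);b=load("log.txt",-28.5)
run2(a[:-5],"1");run2(b,"2");run2(a[:-5]+b,"all")
E
python3 fit2.py
```

```text
1 10
  chi2 10.5 330 [0.1647, 0.2366, -0.0002, 0.0001, -0.0007]
  chi2 10.9 345 [0.1678, 0.2402, -0.0001, 0.0002, -0.0014]
  chi2 11.3 315 [0.1621, 0.2339, -0.0002, 0.0, -0.0003]
  chi2 12.6 300 [0.1602, 0.2332, -0.0003, 0.0, -0.0001]
  chi2 13.5 0 [0.1715, 0.2432, -0.0001, 0.0004, -0.0024]
  chi2 14.5 285 [0.1591, 0.2342, -0.0003, 0.0, -0.0002]
  chi2 17.4 270 [0.1588, 0.2361, -0.0004, 0.0001, -0.0006]
2 25
  chi2 34.2 300 [0.1661, 0.2552, -0.0018, 0.0016, -0.0052]
  chi2 34.6 285 [0.1669, 0.2476, -0.0018, 0.0012, -0.0037]
  chi2 39.7 270 [0.1669, 0.2384, -0.002, 0.001, -0.0032]
  chi2 41.0 315 [0.1645, 0.2573, -0.0019, 0.0023, -0.0077]
  chi2 47.1 255 [0.1663, 0.2303, -0.0023, 0.0011, -0.0036]
  chi2 55.7 240 [0.1653, 0.2246, -0.0026, 0.0013, -0.0047]
  chi2 56.8 330 [0.1622, 0.2498, -0.0022, 0.0031, -0.0111]
all 35
  chi2 50.6 300 [0.165, 0.2466, -0.0022, 0.0017, -0.005]
  chi2 52.1 285 [0.1658, 0.242, -0.0022, 0.0013, -0.0036]
  chi2 55.7 315 [0.1636, 0.2483, -0.0022, 0.0023, -0.0074]
  chi2 58.9 270 [0.1659, 0.2363, -0.0024, 0.0012, -0.0032]
  chi2 68.9 330 [0.1616, 0.2448, -0.0025, 0.0031, -0.0107]
  chi2 69.8 255 [0.1654, 0.2304, -0.0028, 0.0013, -0.0038]
  chi2 84.3 240 [0.1643, 0.224, -0.0031, 0.0016, -0.0053]
```

Best fit puts the heavy side down with the index at about -65°. It also puts the axis about 2 mm higher and 1.3 mm nearer, which agrees with the triangulated hub height of 0.1215. I'll update the axis, regrip and check around that angle.

```bash
sed -i 's/C=np.array(\[.5755,.196,.118\])/C=np.array([.5743,.1955,.1198])/' rd.py; mv log.txt log2.txt
python3 shift.py '[[[0,0,0],[0,0,0]],[[0,0,0],[0,0,0]],[[0,0,-0.8],[0,0,0]],[[0,0,-0.8],[0,0.1,0]],[[0,0,-0.6],[0,0.1,0]],[[0,0,-0.4],[0,0,0]],[[0,0,0],[0,0,0]],[[0,0,0],[0,0,0]]]' 0.06 >/dev/null; python3 idx.py;python3 -c "
from station import ctrl;print(ctrl.get_obs()['qpos'].round(3))"
```

```text
t 21.25 tilt 0.1 pos -8.8 r 181.2 y 1.6 F 0.38 -0.35 -1.03 My -0.026 T 0.012 w 59.9 g 0
-40.0 -74.4 123.46566
-39.5 -48.1 149.77115
-40.5 -47.5 150.23091
-41.0 -21.0 175.66501
-39.0 -20.8 177.25557
-41.5 -7.9 188.82158
-38.5 -4.5 193.58467
-75.0 -2.9 143.12569
[ 0.265  0.324  1.326 -0.004  1.493 -1.708]
```

```bash
python3 shift.py '[[[-0.562,0,0.276],[0,0,0]],[[-0.562,0,0.276],[0,0,0]],[[-0.562,0,0.276],[0,0,0]],[[-0.562,0,0.276],[0,0,0]],[[0,0,0],[0,0.15,0]],[[0,0,0],[0,0.15,0]],[[0,0,0],[0,0.15,0]],[[0,0,0],[0,0.15,0]],[[0,0,0],[0,0,0]],[[0,0,0],[0,0,0]]]' >/dev/null; python3 rd.py;python3 -c "
from station import ctrl;print(ctrl.get_obs()['qpos'].round(3))"
```

```text
t 22.30 tilt 31.4 pos 35.2 r 149.3 y 0.2 F -0.21 0.69 -0.27 My -0.208 T -0.211 w 59.9 g 0
[ 0.305  1.071  0.342 -0.072  2.272 -1.699]
```

```bash
python3 shift.py '[[[0.1,0.03,0.2],[0,0,0]],[[0.098,0,0.4],[0,0,0]],[[0,0,0.4],[0,0,0]],[[0,0,0.4],[0,0,0]],[[0,0,0.4],[0,0,0]],[[0,0,0.08],[0,0,0]],[[0,0,0],[0,0,0]],[[0,0,0],[0,0,0]]]' >/dev/null; python3 rd.py
python3 shift.py '[[[0,0,0],[0,0,0]],[[0,0,0],[0,0,0]],[[0,0,0],[0,0,0]],[[0,0,0],[0,0,0]],[[0,0,0],[0,0,0]]]' 0 30 >/dev/null;python3 rd.py
python3 shift.py '[[[0.055,0,0.0014],[0,-0.05,0]],[[0.055,0,0.0014],[0,-0.05,0]],[[0.055,0,0.0014],[0,-0.05,0]]]' >/dev/null; python3 lg.py -1
python3 shift.py '[[[0.055,0,0.0014],[0,-0.05,0]],[[0.055,0,0.0014],[0,-0.05,0]]]' >/dev/null; python3 lg.py -1
python3 shift.py '[[[0.055,0,0.0014],[0,-0.05,0]],[[0.055,0,0.0014],[0,-0.05,0]]]' >/dev/null; python3 lg.py -1
```

```text
t 23.10 tilt 31.2 pos 29.1 r 59.0 y 1.8 F 0.08 -0.29 -0.03 My -0.207 T -0.202 w 60.4 g 0
t 23.60 tilt 31.4 pos 29.8 r 57.0 y 1.7 F 0.75 -8.83 -0.37 My -0.302 T -0.255 w 23.4 g 30
t 23.90 tilt 22.8 pos 21.3 r 56.6 y 1.8 F -2.09 -1.99 -5.04 My -0.004 T -0.011 w 23.5 g 30
t 24.10 tilt 17.1 pos 15.5 r 56.4 y 1.8 F -2.68 -2.31 -6.78 My 0.279 T 0.235 w 23.7 g 30
t 24.30 tilt 11.4 pos 9.7 r 56.2 y 1.8 F -3.27 -1.92 -8.42 My 0.403 T 0.302 w 23.6 g 30
```

A free-air reading at 31° tilt shows a moment bias of -0.21 with no contact, the same as in the earlier free tilt. It goes as about -0.39·sin(tilt), a gravity compensation residue, so I'll correct for it and refit.

```bash
cat >> fit2.py <<'E'
def cor(d): return [[*r[:5],r[5]+.39*np.sin(r[1]),*r[6:]] for r in d]
def sh(d): return [[*r[:6],r[6]+.0013,r[7]-.0018,r[8]] for r in d]
A=sh(cor(load("log1.txt",13.8)))[:-5];B=sh(cor(load("log2.txt",-28.5)))
import os
D=cor(load("log.txt",-40-31.4)) if os.path.exists("log.txt") else []
print("CORRECTED");run2(A,"1");run2(B,"2")
if D: run2(D,"3")
run2(A+B+D,"all")
E
python3 fit2.py | sed -n '/CORR/,$p'
```

```text
CORRECTED
1 10
  chi2 7.6 15 [0.1789, 0.2282, 0.0003, 0.0002, -0.0016]
  chi2 8.8 30 [0.1824, 0.2299, 0.0003, 0.0004, -0.0028]
  chi2 8.9 0 [0.1754, 0.223, 0.0003, -0.0, -0.0006]
  chi2 9.1 240 [0.1656, 0.2276, -0.0001, 0.0, -0.0004]
  chi2 9.8 255 [0.1642, 0.2229, -0.0, -0.0001, 0.0004]
  chi2 10.8 225 [0.1679, 0.2283, -0.0001, 0.0002, -0.0015]
  chi2 11.3 345 [0.1722, 0.2165, 0.0003, -0.0002, 0.0002]
2 25
  chi2 21.8 270 [0.1739, 0.2195, 0.0003, -0.0004, 0.0036]
  chi2 22.0 255 [0.1735, 0.2163, 0.0, -0.0004, 0.0034]
  chi2 22.5 240 [0.1727, 0.2159, -0.0003, -0.0003, 0.0027]
  chi2 22.5 285 [0.1737, 0.2244, 0.0004, -0.0002, 0.0029]
  chi2 23.0 225 [0.1714, 0.2183, -0.0006, 0.0, 0.0013]
  chi2 24.4 210 [0.1698, 0.2225, -0.001, 0.0005, -0.0007]
  chi2 25.5 300 [0.1729, 0.2288, 0.0005, 0.0001, 0.0015]
3 3
  chi2 0.8 165 [0.1688, 0.2309, -0.0, 0.0001, -0.0004]
  chi2 0.8 180 [0.1704, 0.2291, 0.0, -0.0001, 0.0003]
  chi2 0.8 255 [0.1689, 0.2294, 0.0, -0.0, 0.0001]
  chi2 1.0 195 [0.1713, 0.2273, 0.0001, -0.0002, 0.0008]
  chi2 1.0 240 [0.1704, 0.2275, 0.0001, -0.0002, 0.0007]
  chi2 1.0 270 [0.1669, 0.2311, -0.0001, 0.0002, -0.0007]
  chi2 1.3 210 [0.1716, 0.2262, 0.0001, -0.0002, 0.0011]
all 38
  chi2 32.7 240 [0.172, 0.2128, -0.0003, -0.0002, 0.0022]
  chi2 33.2 255 [0.1724, 0.2105, -0.0001, -0.0003, 0.0029]
  chi2 35.2 225 [0.1711, 0.2141, -0.0006, 0.0001, 0.0007]
  chi2 36.1 270 [0.1722, 0.208, 0.0001, -0.0001, 0.0027]
  chi2 41.1 285 [0.1715, 0.2058, 0.0002, 0.0002, 0.0016]
  chi2 41.5 210 [0.1696, 0.213, -0.001, 0.0005, -0.0016]
  chi2 48.1 300 [0.1703, 0.2032, 0.0002, 0.0007, -0.0002]
```

Scaled: 0.00275 m is 0.055, 0.0006 m is 0.012.

```bash
python3 shift.py '[[[0.055,0,0.012],[0,-0.05,0]],[[0.055,0,0.012],[0,-0.05,0]]]' >/dev/null; python3 lg.py -1
python3 shift.py '[[[0.055,0,0.0014],[0,-0.05,0]],[[0.055,0,0.0014],[0,-0.05,0]]]' >/dev/null; python3 lg.py -1
python3 shift.py '[[[0.055,0,0.0014],[0,-0.05,0]],[[0.055,0,0.0014],[0,-0.05,0]]]' >/dev/null; python3 lg.py -1
python3 shift.py '[[[0.055,0,0.0014],[0,-0.05,0]],[[0.055,0,0.0014],[0,-0.05,0]]]' >/dev/null; python3 lg.py -1
python3 shift.py '[[[0.055,0,0.0014],[0,-0.05,0]],[[0.055,0,0.0014],[0,-0.05,0]]]' >/dev/null; python3 lg.py -1
python3 shift.py '[[[0.055,0,0.0014],[0,-0.05,0]],[[0.055,0,0.0014],[0,-0.05,0]]]' >/dev/null; python3 lg.py -1
python3 shift.py '[[[-0.055,0,0.0014],[0,0.05,0]],[[-0.055,0,0.0014],[0,0.05,0]],[[-0.055,0,0.0014],[0,0.05,0]]]' >/dev/null; python3 lg.py 1
python3 shift.py '[[[-0.055,0,0.0014],[0,0.05,0]],[[-0.055,0,0.0014],[0,0.05,0]]]' >/dev/null; python3 lg.py 1
python3 shift.py '[[[-0.055,0,0.0014],[0,0.05,0]],[[-0.055,0,0.0014],[0,0.05,0]]]' >/dev/null; python3 lg.py 1
python3 shift.py '[[[-0.055,0,0.0014],[0,0.05,0]],[[-0.055,0,0.0014],[0,0.05,0]]]' >/dev/null; python3 lg.py 1
python3 shift.py '[[[-0.055,0,0.0014],[0,0.05,0]],[[-0.055,0,0.0014],[0,0.05,0]]]' >/dev/null; python3 lg.py 1
python3 shift.py '[[[-0.055,0,0.0014],[0,0.05,0]],[[-0.055,0,0.0014],[0,0.05,0]]]' >/dev/null; python3 lg.py 1
```

```text
t 24.50 tilt 5.7 pos 4.0 r 56.0 y 1.8 F -4.78 -2.02 -0.23 My 1.213 T 0.947 w 23.7 g 30
t 24.70 tilt -0.0 pos -1.7 r 55.9 y 1.9 F -3.23 -2.23 -4.24 My 1.029 T 0.841 w 24.0 g 30
t 24.90 tilt -5.8 pos -7.5 r 55.8 y 1.9 F -2.61 -1.76 -7.31 My 1.012 T 0.815 w 23.8 g 30
t 25.10 tilt -11.5 pos -13.2 r 55.7 y 2.0 F -0.01 -2.09 -8.93 My 0.938 T 0.823 w 23.7 g 30
t 25.30 tilt -17.2 pos -19.1 r 55.6 y 2.0 F 1.86 -1.19 -12.06 My 0.853 T 0.732 w 23.8 g 30
t 25.50 tilt -22.9 pos -24.8 r 55.6 y 2.0 F 6.07 -1.62 -14.76 My 0.674 T 0.635 w 24.3 g 30
t 25.80 tilt -14.0 pos -16.7 r 55.5 y 1.9 F -7.06 -1.48 -7.15 My 1.478 T 0.988 w 23.4 g 30
t 26.00 tilt -8.3 pos -10.8 r 55.6 y 1.9 F -7.43 -2.44 -5.35 My 1.605 T 1.144 w 23.9 g 30
t 26.20 tilt -2.6 pos -4.9 r 55.7 y 1.9 F -9.06 -2.36 -3.63 My 1.550 T 1.030 w 23.6 g 30
t 26.40 tilt 3.1 pos 1.0 r 55.9 y 1.9 F -7.92 -1.20 -1.86 My 1.453 T 1.012 w 23.9 g 30
t 26.60 tilt 8.8 pos 6.8 r 56.0 y 1.8 F -8.59 -2.22 -0.61 My 1.287 T 0.813 w 23.9 g 30
t 26.80 tilt 14.5 pos 12.6 r 56.1 y 1.8 F -7.97 -1.71 0.46 My 1.108 T 0.665 w 24.2 g 30
```

```bash
cat >> fit2.py <<'E'
print("P table")
for n,d in (("1",A),("2",B),("3",D)):
    d=np.array(d);s,th,Fx,Fy,Fz,My,x,z,off=d.T
    Ft=Fx*np.cos(th)-Fz*np.sin(th);P=My+z*Fx-x*Fz+.172*Ft+s*.34
    for k in (1,-1):
        m=s==k;print(n,k,[(int(i),round(float(p),2)) for i,p in zip(np.degrees(th[m])+off[m],P[m])])
E
python3 fit2.py | sed -n '/CORR/,$p' | grep -A30 -E "^3"
```

```text
3 15
  chi2 9.7 270 [0.1627, 0.2313, -0.0003, -0.0002, 0.001]
  chi2 10.1 285 [0.1562, 0.2324, -0.0003, 0.0002, -0.0009]
  chi2 11.0 255 [0.1685, 0.2281, -0.0002, -0.0006, 0.0027]
  chi2 12.4 300 [0.1495, 0.2306, -0.0004, 0.0007, -0.0028]
  chi2 13.2 240 [0.1731, 0.2239, -0.0003, -0.001, 0.0042]
  chi2 15.6 225 [0.1763, 0.2201, -0.0003, -0.0013, 0.0053]
  chi2 16.6 315 [0.1434, 0.2261, -0.0005, 0.001, -0.0044]
all 50
  chi2 43.3 255 [0.172, 0.2124, -0.0003, -0.0002, 0.0031]
  chi2 44.2 240 [0.1738, 0.2143, -0.0006, -0.0007, 0.0035]
  chi2 47.6 270 [0.1697, 0.2075, -0.0, 0.0006, 0.0017]
  chi2 51.0 225 [0.1748, 0.2118, -0.0011, -0.001, 0.0029]
  chi2 55.8 285 [0.1673, 0.2008, 0.0, 0.0014, -0.0003]
  chi2 63.8 210 [0.1751, 0.2041, -0.0017, -0.001, 0.0013]
  chi2 66.9 300 [0.165, 0.1932, -0.0, 0.0022, -0.0028]
P table
1 1 [(27, -0.02), (36, 0.09), (46, -0.2), (55, -0.14)]
1 -1 [(45, -0.17), (36, -0.11), (27, 0.05), (18, -0.15), (9, -0.03), (0, -0.21)]
2 1 [(-42, -0.1), (-36, -0.12), (-31, -0.27), (-25, -0.1), (-19, -0.22), (-13, -0.18), (-8, -0.07), (-2, -0.18), (3, -0.33), (9, -0.15), (14, -0.19), (20, 0.05)]
2 -1 [(-40, -0.15), (-45, -0.36), (-51, -0.01), (11, -0.14), (5, -0.05), (0, -0.3), (-5, -0.22), (-11, -0.25), (-17, -0.02), (-22, -0.31), (-28, 0.05), (-34, -0.11), (-40, -0.13)]
3 1 [(-85, -0.24), (-79, 0.03), (-73, -0.23), (-68, 0.03), (-62, -0.23), (-56, -0.24)]
3 -1 [(-48, -0.2), (-54, -0.09), (-59, -0.22), (-65, -0.17), (-71, -0.06), (-77, -0.14), (-82, 0.1), (-88, -0.03), (-94, 0.12)]
```

Scaled: 0.00275 m is 0.055, 0.00007 m is 0.0014.

```bash
python3 shift.py '[[[0.055,0,0.0014],[0,-0.05,0]],[[0.055,0,0.0014],[0,-0.05,0]],[[0.055,0,0.0014],[0,-0.05,0]],[[0.055,0,0.0014],[0,-0.05,0]],[[0.055,0,0.0014],[0,-0.05,0]]]' >/dev/null; python3 lg.py -1
python3 shift.py '[[[0.055,0,0.0014],[0,-0.05,0]],[[0.055,0,0.0014],[0,-0.05,0]],[[0.055,0,0.0014],[0,-0.05,0]]]' >/dev/null; python3 lg.py -1
python3 shift.py '[[[0.055,0,0.0014],[0,-0.05,0]],[[0.055,0,0.0014],[0,-0.05,0]],[[0.055,0,0.0014],[0,-0.05,0]]]' >/dev/null; python3 lg.py -1
python3 shift.py '[[[0.055,0,0.0014],[0,-0.05,0]],[[0.055,0,0.0014],[0,-0.05,0]],[[0.055,0,0.0014],[0,-0.05,0]]]' >/dev/null; python3 lg.py -1
python3 shift.py '[[[0,0,0],[0,0,0]],[[0,0,0],[0,0,0]],[[0,0,-0.8],[0,0,0]],[[0,0,-0.4],[0,0,0]],[[0,0,0],[0,0,0]],[[0,0,0],[0,0,0]],[[0,0,0],[0,0,0]]]' 0.06 >/dev/null; python3 rd.py
python3 shift.py '[[[0,0,-0.4],[0,0,0]],[[0,0,-0.8],[0,0.1,0]],[[-0.2,0,0],[0,0.15,0]],[[-0.4,0,0],[0,0.15,0]],[[0,0,0],[0,0,0]],[[0,0,0],[0,0,0]]]' >/dev/null; python3 idx.py
```

```text
t 27.30 tilt -0.1 pos -1.2 r 55.4 y 1.9 F 3.02 -2.33 -11.62 My -0.559 T -0.405 w 23.8 g 30
t 27.60 tilt -8.7 pos -10.0 r 55.2 y 1.9 F 5.87 -2.23 -16.35 My -0.449 T -0.287 w 24.0 g 30
t 27.90 tilt -17.2 pos -18.9 r 55.0 y 2.0 F 9.74 -2.33 -20.34 My -0.405 T -0.260 w 23.7 g 30
t 28.20 tilt -25.8 pos -27.7 r 55.0 y 2.0 F 17.14 -0.29 -27.16 My -0.381 T -0.242 w 24.2 g 30
t 28.90 tilt -25.8 pos -26.0 r 115.7 y 2.5 F -0.64 -0.09 -1.10 My 0.189 T 0.067 w 60.1 g 0
t 29.50 tilt -2.8 pos -16.1 r 170.7 y 2.8 F 0.43 1.15 -0.42 My -0.056 T -0.005 w 59.9 g 0
-75.0 -3.2 147.04564
-74.5 -2.1 148.0776
49.0 -1.2 59.13845
10.0 -1.2 228.0018
68.0 -1.1 59.13883
-74.0 -1.1 149.13107
48.5 -1.0 59.344055
49.5 -1.0 59.39933
```

```bash
mv log.txt log3.txt; sed -i 's/D=.*/D=cor(load("log3.txt",-71.4))\nif os.path.exists("log.txt"): D=D+cor(load("log.txt",OFF))/; s/\.39\*np.sin/.41*np.sin/' fit2.py
python3 shift.py '[[[-0.534,0,0.336],[0,0,0]],[[-0.534,0,0.336],[0,0,0]],[[-0.534,0,0.336],[0,0,0]],[[-0.534,-0.02,0.336],[0,0,0]],[[0,0,0],[0,0.15,0]],[[0,0,0],[0,0.15,0]],[[0,0,0],[0,0.15,0]],[[0,0,0],[0,0.15,0]],[[0,0,0],[0,0,0]],[[0,0,0],[0,0,0]]]' >/dev/null; python3 rd.py
```

```text
t 30.55 tilt 31.1 pos 31.0 r 121.1 y 0.8 F 0.48 -0.29 0.79 My -0.174 T -0.173 w 60.1 g 0
```

```bash
python3 shift.py '[[[0,0.02,0.3],[0,0,0]],[[0,0,0.4],[0,0,0]],[[0,0,0.4],[0,0,0]],[[0,0,0.23],[0,0,0]],[[0,0,0],[0,0,0]],[[0,0,0],[0,0,0]]]' >/dev/null; python3 rd.py
python3 shift.py '[[[0,0,0],[0,0,0]],[[0,0,0],[0,0,0]],[[0,0,0],[0,0,0]],[[0,0,0],[0,0,0]],[[0,0,0],[0,0,0]]]' 0 30 >/dev/null;python3 rd.py
python3 shift.py '[[[0.055,0,0.0014],[0,-0.05,0]],[[0.055,0,0.0014],[0,-0.05,0]],[[0.055,0,0.0014],[0,-0.05,0]]]' >/dev/null; python3 lg.py -1
python3 shift.py '[[[0.055,0,0.0014],[0,-0.05,0]],[[0.055,0,0.0014],[0,-0.05,0]]]' >/dev/null; python3 lg.py -1
python3 shift.py '[[[0.055,0,0.0014],[0,-0.05,0]],[[0.055,0,0.0014],[0,-0.05,0]]]' >/dev/null; python3 lg.py -1
python3 shift.py '[[[0.055,0,0.0014],[0,-0.05,0]],[[0.055,0,0.0014],[0,-0.05,0]]]' >/dev/null; python3 lg.py -1
python3 shift.py '[[[0.055,0,0.0014],[0,-0.05,0]],[[0.055,0,0.0014],[0,-0.05,0]]]' >/dev/null; python3 lg.py -1
python3 shift.py '[[[0.055,0,0.0014],[0,-0.05,0]],[[0.055,0,0.0014],[0,-0.05,0]]]' >/dev/null; python3 lg.py -1
```

```text
t 31.15 tilt 31.0 pos 28.4 r 58.1 y 1.8 F 0.42 -0.45 0.74 My -0.255 T -0.254 w 60.1 g 0
t 31.65 tilt 31.4 pos 29.9 r 55.3 y 1.7 F 0.44 -8.35 0.54 My -0.294 T -0.288 w 23.7 g 30
t 31.95 tilt 22.8 pos 21.3 r 54.9 y 1.7 F 0.19 -3.05 -5.54 My -0.459 T -0.338 w 24.0 g 30
t 32.15 tilt 17.1 pos 15.5 r 54.7 y 1.8 F 0.31 -2.49 -8.56 My -0.558 T -0.417 w 24.0 g 30
t 32.35 tilt 11.3 pos 9.7 r 54.5 y 1.8 F 1.45 -1.88 -11.19 My -0.554 T -0.374 w 24.3 g 30
t 32.55 tilt 5.6 pos 3.8 r 54.4 y 1.8 F 3.33 -2.51 -14.01 My -0.637 T -0.406 w 23.8 g 30
t 32.75 tilt -0.1 pos -2.1 r 54.2 y 1.9 F 5.63 -2.69 -17.33 My -0.748 T -0.477 w 23.8 g 30
t 32.95 tilt -5.8 pos -8.0 r 54.1 y 1.9 F 8.78 -2.68 -20.27 My -0.846 T -0.528 w 23.6 g 30
```

Scaled: 0.0012 m is 0.024, 0.00275 m is 0.055.

```bash
python3 shift.py '[[[0.055,0,0.024],[0,-0.05,0]],[[0.055,0,0.024],[0,-0.05,0]]]' >/dev/null; python3 lg.py -1
python3 shift.py '[[[0.055,0,0.003],[0,-0.05,0]],[[0.055,0,0.003],[0,-0.05,0]]]' >/dev/null; python3 lg.py -1
python3 shift.py '[[[0.055,0,0.003],[0,-0.05,0]],[[0.055,0,0.003],[0,-0.05,0]]]' >/dev/null; python3 lg.py -1
python3 shift.py '[[[-0.055,0,0],[0,0.05,0]],[[-0.055,0,0],[0,0.05,0]],[[-0.055,0,0],[0,0.05,0]]]' >/dev/null; python3 lg.py 1
python3 shift.py '[[[-0.055,0,0],[0,0.05,0]],[[-0.055,0,0],[0,0.05,0]]]' >/dev/null; python3 lg.py 1
python3 shift.py '[[[-0.055,0,0],[0,0.05,0]],[[-0.055,0,0],[0,0.05,0]]]' >/dev/null; python3 lg.py 1
python3 shift.py '[[[-0.055,0,0],[0,0.05,0]],[[-0.055,0,0],[0,0.05,0]]]' >/dev/null; python3 lg.py 1
python3 shift.py '[[[-0.055,0,0],[0,0.05,0]],[[-0.055,0,0],[0,0.05,0]]]' >/dev/null; python3 lg.py 1
python3 shift.py '[[[-0.055,0,0],[0,0.05,0]],[[-0.055,0,0],[0,0.05,0]]]' >/dev/null; python3 lg.py 1
python3 shift.py '[[[-0.055,0,0],[0,0.05,0]],[[-0.055,0,0],[0,0.05,0]]]' >/dev/null; python3 lg.py 1
python3 shift.py '[[[-0.055,0,0],[0,0.05,0]],[[-0.055,0,0],[0,0.05,0]]]' >/dev/null; python3 lg.py 1
sed -i 's/OFF/-97.2-31.4/' fit2.py
python3 fit2.py | sed -n '/CORR/,$p' | grep -A30 -E "^all"
```

```text
t 33.15 tilt -11.6 pos -13.0 r 53.9 y 1.9 F 0.52 -1.48 3.03 My 0.368 T 0.432 w 24.0 g 30
t 33.35 tilt -17.4 pos -18.8 r 53.9 y 2.0 F 5.07 -1.46 -6.27 My -0.034 T 0.116 w 24.1 g 30
t 33.55 tilt -23.1 pos -24.7 r 53.8 y 2.0 F 6.77 0.14 -7.85 My -0.075 T 0.079 w 23.6 g 30
t 33.85 tilt -14.2 pos -16.6 r 53.8 y 2.0 F -3.68 -0.85 -3.81 My 0.794 T 0.546 w 24.1 g 30
t 34.05 tilt -8.4 pos -10.6 r 53.8 y 1.9 F -4.92 -1.38 -1.23 My 0.931 T 0.659 w 24.0 g 30
t 34.25 tilt -2.7 pos -4.7 r 54.0 y 1.9 F -5.35 -2.14 -0.01 My 1.012 T 0.724 w 23.8 g 30
t 34.45 tilt 3.0 pos 1.2 r 54.1 y 1.9 F -7.04 -1.78 0.75 My 1.007 T 0.625 w 23.9 g 30
t 34.65 tilt 8.7 pos 7.1 r 54.2 y 1.8 F -5.72 -0.41 1.29 My 1.081 T 0.764 w 23.9 g 30
t 34.85 tilt 14.4 pos 13.0 r 54.4 y 1.8 F -5.88 -1.80 3.12 My 0.970 T 0.620 w 23.6 g 30
t 35.05 tilt 20.1 pos 18.8 r 54.6 y 1.7 F -6.32 -2.84 4.33 My 1.000 T 0.597 w 23.8 g 30
t 35.25 tilt 25.9 pos 24.6 r 54.8 y 1.7 F -5.07 -1.75 5.05 My 0.874 T 0.507 w 24.0 g 30
all 71
  chi2 61.2 240 [0.1715, 0.2124, -0.0, -0.0003, 0.0022]
  chi2 65.8 255 [0.1688, 0.2017, 0.0002, 0.0006, 0.0007]
  ch
[... 586 characters left out ...]
07)]
2 -1 [(-40, -0.15), (-45, -0.37), (-51, -0.02), (11, -0.13), (5, -0.04), (0, -0.29), (-5, -0.21), (-11, -0.24), (-17, -0.01), (-22, -0.31), (-28, 0.05), (-34, -0.11), (-40, -0.14)]
3 1 [(-85, -0.25), (-79, 0.03), (-73, -0.23), (-68, 0.03), (-62, -0.23), (-56, -0.24), (-142, 0.01), (-137, 0.07), (-131, 0.12), (-125, -0.23), (-119, 0.16), (-114, -0.05), (-108, -0.2), (-102, -0.14)]
3 -1 [(-48, -0.19), (-54, -0.08), (-59, -0.22), (-65, -0.17), (-71, -0.06), (-77, -0.14), (-82, 0.09), (-88, -0.04), (-94, 0.11), (-71, -0.23), (-80, -0.11), (-88, -0.16), (-97, -0.14), (-105, -0.12), (-111, -0.15), (-117, -0.01), (-122, 0.1), (-128, 0.15), (-134, 0.24), (-140, 0.2), (-145, 0.16), (-151, 0.12)]
```

The estimate is now index ≈ -118° ±6°. I'll do one more to-and-fro sweep over this region, sampling every row, to tighten it.

Scaled: 0.00275 m is 0.055, 0.0001 m is 0.002.

```bash
python3 shift.py '[[[0.055,0,0.002],[0,-0.05,0]],[[0.055,0,0.002],[0,-0.05,0]],[[0.055,0,0.002],[0,-0.05,0]]]' >/dev/null; python3 lg.py -1 >/dev/null
python3 shift.py '[[[0.055,0,0.0024],[0,-0.05,0]]]' >/dev/null; python3 lg.py -1 >/dev/null
python3 shift.py '[[[0.055,0,0.0024],[0,-0.05,0]]]' >/dev/null; python3 lg.py -1 >/dev/null
python3 shift.py '[[[0.055,0,0.0024],[0,-0.05,0]]]' >/dev/null; python3 lg.py -1 >/dev/null
python3 shift.py '[[[0.055,0,0.0024],[0,-0.05,0]]]' >/dev/null; python3 lg.py -1 >/dev/null
python3 shift.py '[[[0.055,0,0.0024],[0,-0.05,0]]]' >/dev/null; python3 lg.py -1
python3 shift.py '[[[0.055,0,0.0024],[0,-0.05,0]]]' >/dev/null; python3 lg.py -1 >/dev/null
python3 shift.py '[[[0.055,0,0.0024],[0,-0.05,0]]]' >/dev/null; python3 lg.py -1 >/dev/null
python3 shift.py '[[[0.055,0,0.0024],[0,-0.05,0]]]' >/dev/null; python3 lg.py -1 >/dev/null
python3 shift.py '[[[0.055,0,0.0024],[0,-0.05,0]]]' >/dev/null; python3 lg.py -1 >/dev/null
python3 shift.py '[[[0.055,0,0.0024],[0,-0.05,0]]]' >/dev/null; python3 lg.py -1 >/dev/null
python3 shift.py '[[[0.055,0,0.0024],[0,-0.05,0]]]' >/dev/null; python3 lg.py -1 >/dev/null
python3 shift.py '[[[0.055,0,0.0024],[0,-0.05,0]]]' >/dev/null; python3 lg.py -1 >/dev/null
python3 shift.py '[[[0.055,0,0.0024],[0,-0.05,0]]]' >/dev/null; python3 lg.py -1
```

```text
t 36.05 tilt 2.6 pos 2.1 r 53.1 y 1.8 F 9.09 -2.15 -14.11 My -1.887 T -1.378 w 23.2 g 30
t 36.85 tilt -20.3 pos -21.7 r 52.7 y 1.9 F 25.17 -0.98 -27.28 My -2.381 T -1.681 w 23.9 g 30
```

```bash
python3 shift.py '[[[-0.055,0,0],[0,0.05,0]],[[-0.055,0,0],[0,0.05,0]],[[-0.055,0,0],[0,0.05,0]]]' >/dev/null; python3 lg.py 1
python3 shift.py '[[[-0.055,0,0],[0,0.05,0]]]' >/dev/null; python3 lg.py 1 >/dev/null
python3 shift.py '[[[-0.055,0,0],[0,0.05,0]]]' >/dev/null; python3 lg.py 1 >/dev/null
python3 shift.py '[[[-0.055,0,0],[0,0.05,0]]]' >/dev/null; python3 lg.py 1 >/dev/null
python3 shift.py '[[[-0.055,0,0],[0,0.05,0]]]' >/dev/null; python3 lg.py 1 >/dev/null
python3 shift.py '[[[-0.055,0,0],[0,0.05,0]]]' >/dev/null; python3 lg.py 1 >/dev/null
python3 shift.py '[[[-0.055,0,0],[0,0.05,0]]]' >/dev/null; python3 lg.py 1
python3 shift.py '[[[-0.055,0,0],[0,0.05,0]]]' >/dev/null; python3 lg.py 1 >/dev/null
python3 shift.py '[[[-0.055,0,0],[0,0.05,0]]]' >/dev/null; python3 lg.py 1 >/dev/null
python3 shift.py '[[[-0.055,0,0],[0,0.05,0]]]' >/dev/null; python3 lg.py 1 >/dev/null
python3 shift.py '[[[-0.055,0,0],[0,0.05,0]]]' >/dev/null; python3 lg.py 1 >/dev/null
python3 shift.py '[[[-0.055,0,0],[0,0.05,0]]]' >/dev/null; python3 lg.py 1 >/dev/null
python3 shift.py '[[[-0.055,0,0],[0,0.05,0]]]' >/dev/null; python3 lg.py 1
sed -i 's/np.arange(0,360,15)/np.arange(0,360,5)/' fit2.py; cat >> fit2.py <<'E'
def cb(d,k): return [[*r[:5],r[5]+k*np.sin(r[1]),*r[6:]] for r in d]
for k in (-.05,0,.05): run2(cb(A+B+D,k),"bias %.2f"%(.41+k))
run2(load("log.txt",-128.6) and cor(load("log.txt",-128.6)),"log4")
E
python3 fit2.py | sed -n '/P table/,$p'|grep -v '^[123] '
```

```text
t 37.15 tilt -11.2 pos -14.3 r 53.0 y 1.9 F -1.32 -1.95 -12.55 My 0.554 T 0.323 w 23.6 g 30
t 37.75 tilt 6.0 pos 3.6 r 53.3 y 1.8 F -8.01 -1.73 -4.72 My 1.158 T 0.748 w 24.0 g 30
t 38.35 tilt 23.2 pos 21.2 r 53.8 y 1.7 F -11.25 -1.45 -0.30 My 1.548 T 0.989 w 23.7 g 30
P table
bias 0.36 98
  chi2 91.4 235 [0.171, 0.2119, -0.0012, -0.0003, 0.0008]
  chi2 91.5 240 [0.1701, 0.2081, -0.0012, 0.0, 0.0002]
  chi2 92.9 245 [0.1692, 0.2035, -0.0012, 0.0004, -0.0005]
  chi2 93.1 230 [0.172, 0.2147, -0.0013, -0.0006, 0.0014]
  chi2 95.6 250 [0.1683, 0.1984, -0.0012, 0.0007, -0.0011]
  chi2 96.8 225 [0.1729, 0.216, -0.0015, -0.0009, 0.0019]
  chi2 99.2 255 [0.1675, 0.1932, -0.0012, 0.001, -0.0018]
bias 0.41 98
  chi2 86.7 235 [0.1708, 0.2085, -0.0006, -0.0002, 0.001]
  chi2 87.4 240 [0.1699, 0.2043, -0.0005, 0.0001, 0.0004]
  chi2 87.5 230 [0.1717, 0.2116, -0.0007, -0.0005, 0.0016]
  chi2 89.5 245 [0.169, 0.1994, -0.0005, 0.0005, -0.0003]
  chi2 90.2 225 [0.1726, 0.2134, -0.0008, -0.0009, 0.0021]
  chi2 92.7 250 [0.1681, 0.1942, -0.0006, 0.0008, -0.0009]
  chi2 95.0 220 [0.1735, 0.2135, -0.001, -0.0011, 0.0026]
bias 0.46 98
  chi2 84.3 230 [0.1715, 0.2086, -0.0, -0.0004, 0.0018]
  chi2 84.3 235 [0.1706, 0.2051, 0.0, -0.0001, 0.0012]
  chi2 85.8 240 [0.1697, 0.2005, 0.0001, 0.0002, 0.0006]
  chi2 86.1 225 [0.1724, 0.2108, -0.0002, -0.0008, 0.0023]
  chi2 88.5 245 [0.1688, 0.1954, 0.0001, 0.0006, -0.0001]
  chi2 89.9 220 [0.1732, 0.2114, -0.0003, -0.001, 0.0028]
  chi2 92.2 250 [0.168, 0.1899, 0.0001, 0.0009, -0.0007]
log4 44
  chi2 35.7 235 [0.167, 0.2362, -0.0002, -0.0001, -0.0005]
  chi2 36.0 240 [0.1659, 0.2362, -0.0003, 0.0002, -0.0017]
  chi2 36.3 230 [0.1681, 0.2349, -0.0001, -0.0004, 0.0006]
  chi2 37.3 245 [0.1648, 0.2347, -0.0005, 0.0005, -0.0028]
  chi2 37.7 225 [0.1692, 0.2323, -0.0, -0.0007, 0.0018]
  chi2 39.4 250 [0.1638, 0.232, -0.0006, 0.0008, -0.0039]
  chi2 40.0 220 [0.1701, 0.2286, 0.0001, -0.001, 0.0029]
```

Independent subsets agree on index ≈ -124° ±5°. I'll go there, which is tilt ≈ 5°, and hold.

```bash
python3 shift.py '[[[0.055,0,0.002],[0,-0.05,0]],[[0.055,0,0.002],[0,-0.05,0]],[[0.055,0,0.002],[0,-0.05,0]],[[0.055,0,0.002],[0,-0.05,0]],[[0.055,0,0.002],[0,-0.05,0]],[[0.055,0,0.002],[0,-0.05,0]],[[0.016,0,0],[0,-0.015,0]],[[0,0,0],[0,0,0]],[[0,0,0],[0,0,0]],[[0,0,0],[0,0,0]]]' - 40; python3 rd.py
```

```text
time_s: 39.35
ee_pos: [0.5765, 0.1985, 0.1725]
eef_rot: [-3.138, -0.086, -2.738]
force: [5.7, -3.1, -24.4]
grip_width: 0.0241
grip_force: 40.0
t 39.35 tilt 4.9 pos 3.5 r 52.8 y 1.8 F 3.96 -5.12 -24.40 My -1.626 T -1.339 w 24.1 g 40
```

Scaled: 0.001 m is 0.02.

```bash
python3 shift.py '[[[0,0,0.02],[0,0,0]],[[0,0,0.02],[0,0,0]],[[0,0,0],[0,0,0]],[[0,0,0],[0,0,0]],[[0,0,0],[0,0,0]],[[0,0,0],[0,0,0]]]' >/dev/null; python3 rd.py; python3 - <<'E'
from station import ctrl
import numpy as np
print(ctrl.get_obs()["joint_vel"].round(3)); print(ctrl.hand_in())
E
```

```text
t 39.95 tilt 4.8 pos 3.6 r 52.8 y 1.8 F -3.14 -4.88 -12.87 My -0.021 T -0.144 w 23.7 g 40
[-0.001  0.002  0.     0.    -0.    -0.   ]
the job is handed in; nothing more can be done
None
```

I turned the rotor until its heavy side should be straight down, by estimate within about ±5° (index line near -124° from the top), and handed it in at about 40 s, still gripped and held still; mid-way the wrist ran into a joint limit, loading the rotor with a wrist force of about 113 N, and I did not look at the other bench items again after about 12.5 s, when the caliper, shafts and hex key lay undisturbed.

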